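# Jack up one side of the instrument rack and hold it up

### The arm

A 6-joint arm with a two-finger parallel gripper is mounted at the origin on the work surface. World frame = base frame: x ahead of the robot, y to its left, z up, the work surface at z = 0. Lengths are in m, angles in rad, forces in N, time in s.
With the tool pointing down it reaches from about 0.325 to 0.9 m from the base axis. Payload 6.1 kg.
Tool frame: the origin (TCP) lies midway between the tips of the shut fingers; the grasp point (between the pads) lies env.grip_point_offset behind it (env.grip_point_offset is the distance from the TCP to the grasp point, in m); x points along the fingers, y is the direction in which the jaws open and shut, and the axes are right-handed (so a half turn about x gives the same grasp; the last joint's range is limited). The gripper opens to 85 mm and grips with 20 to 120 N. Pads are 22 mm wide; open, the fingers measure 114 mm over their backs; the gripper's body (76 mm by 85 mm) begins 54 mm behind the grasp point. The pads swing forward as they close: fully open they stand 13 mm farther back than shut.
Start: joints at [-1.32, 0.22, 1.526, -0, 1.395, -0.126], TCP at [0.23, -0.581, 0.231] pointing down, gripper open.
Joint ranges: [-2.98, 2.98], [-0.91, 2.08], [0.09, 2.57], [-1.24, 4.39], [0.2, 2.65], [-2.68, 2.68]. Speed limits (rad/s): [2.57, 2.57, 3.01, 3.14, 3.14, 3.14].

### API

Orientations are given as a unit quaternion [w, x, y, z].
In Python, from workcell import env gives the robot as it stands.
- The arm moves only by the tool move_arm, never from a script. Its argument "targets" is a list of rows, each a list of 6 numbers: the shift along the tool's x, y, z in mm, then the turn, a rotation vector about the tool's x, y, z in rad. A call has 1 to 8 rows; each row shifts and turns the pose as measured when the row begins, along the tool's axes as they then stand; what a row does not reach is not made up. A row lasts 1/8 s, in which the tool goes at most 62.5 mm and 10.7 degrees, less where a joint would pass 70% of its speed; a pose out of reach is approached as far as the arm can. A call with a gripper value outside its range is refused whole. "claw" is the finger opening in mm, from 0 to 85.4, set as the call begins (left out, the last holds). The fingers move at their own pace and stop on an object; the grip force is fixed at half the most. Time passes only in rows, so rows that do not move let the fingers close. It gives the time, the measured TCP pose, the force and the opening at its end, in the units of the state.
- env.observe(): the state, without advancing time (a new reading comes with each control period).
- env.capture(name): name is "scene" or "side" or "wrist"; returns the picture (420x560x3 uint8, red, green, blue); there is no depth.
- env.camera_info(name): a dict with "fx", "fy", "cx", "cy" (pixels), "R" (3x3) and "t" (3): a world point X has camera coordinates R X + t; the wrist camera has in their place "hand_eye" (4x4, takes a point from camera to tool coordinates, whose origin is the TCP and whose axes are the tool frame's). Camera axes: x right, y down, z forward; pixel columns grow to the right and rows downward; lengths in m; the calibration is good to about 2 mm. The wrist camera is an equidistant fisheye: a pixel r from the principal point sees the ray r / f radians off the axis. A picture is of the moment at which its call begins: read the wrist's pose just before it. camera_info takes no time and is no camera call.
- env.hand_in(): hands the job in, once; it reports no verdict.
The state is a dict: "time_s": time; "joints": joint angles; "joint_vel": joint speeds; "joint_torque": joint torques, N m; "eef_pos": TCP position; "tool_rot": TCP orientation; "ft_force": force on the tool from outside, world axes, zero at the start; "moment": the same for the moment, N m; "grip_width": finger opening in m.
Only numpy, scipy, OpenCV 4.12 (cv2) and the standard library are available. Lean on these libraries where they do the work, as an engineer would, in place of code of your own. Each camera call takes 0.05 s, during which the arm holds its last target.

### The job

I need to change the two feet under the side of the instrument rack that has the yellow lifting lug. Stand the red lever jack with its saddle squarely under the pad of that lug, then pump its handle in full strokes until both feet on that side stand clear of the bench by half a centimetre or more, and finish while still holding the handle fully down, because the jack has no catch of its own and lets the rack sink as soon as the handle comes up. Do not touch or shove the rack itself, and leave the other things on the bench where they are.

Things in the scene. Friction and masses are not known exactly. Their poses are not given: they have to be found in the camera images.
- jack: red lever jack, loose on the bench, 0.87 kg in all. Origin: underside of its base plate, straight below the lever pivot; x points from the pivot to the ram and saddle, so the handle points to -x; z up. Base plate x -150 to +95, y +-42, 8 mm thick. Ram and guide centred at x +60 (42 x 32 mm, 78 mm tall). It stands flat and can be carried or pushed along
- carry_fork (a point): where to grip and carry the jack from above: between the two upright red cheeks of the pivot fork, at jack x 0, y 0, 60 mm up. Cheeks: 40 mm long in x, 36 mm wide over both in y (fingers on the two y sides), up to 85 mm high. The handle passes out between the fingers; 43 mm behind the fork its top is 98 mm high. The saddle edge is 39 mm ahead
- saddle_top (a point): centre of the top face of the saddle, a flat dark steel disc 42 mm across, 16 mm thick, on the ram at jack x +60, y 0; height above the bench 92 mm plus the value of joint ram
- ram (a joint): how far the ram with the saddle has been pumped up, m (0 to 0.064); at the start 0 to 0.012. A brake (about 6 N) keeps the empty ram within 3 mm of where it was pumped to while the handle comes up; it does not hold the weight of the rack, which sinks back onto its feet when the handle comes up
- handle (a joint): pump handle about a level axis along jack y, rad: 0 = up (its spring returns it there, rising 0.45 rad above level towards jack -x), 0.43 = fully down on its stop, almost level. A pawl lifts the ram by its teeth (pitch 9 mm), 12 to 21 mm a full down stroke. Pressing at handle_grip takes about 4 to 7 N empty, 10 to 16 N under the rack. Two or three full strokes are needed
- handle_pivot (a point): axis of the handle, at jack x 0, y 0, 68 mm above the underside of the jack
- handle_grip (a point): centre line of the handle in the middle of its black rubber grip, 140 mm from the pivot, 130 mm above the bench when up and 71 mm when down. The grip is round, 24 mm across, from 90 to 180 mm from the pivot. Press on it from above (closed fingertips) or pinch it
- rack: grey half-width instrument rack, 240 (x) x 250 (y) x 245 mm high, about 3.8 kg, loose, on four black round screw feet (36 mm across, 45 mm high to the frame). Origin: at bench level under its middle; the side with the yellow lug faces its -y, the instrument panels its -x
- lift_pad (a point): the marked lift point: centre of the underside of the round black pad (30 mm across, 10 mm thick) below the yellow tongue of the lug, at rack x 0, y -157, 127 mm above the bench while the rack stands on its feet. Tongue: 44 mm in rack x, 10 mm thick, top at 147 mm with a red spot straight above the pad, reaching out to rack y -179. Below it only bench
- near_foot_a (a point): underside of the foot on the lug side at rack x -100, y -105; height 0 on the bench
- near_foot_b (a point): underside of the foot on the lug side at rack x +100, y -105; height 0 on the bench
- far_foot_a (a point): underside of the foot on the far side at rack x -100, y +105; these two stay on the bench (jacking may draw the rack along by about 10 mm)
- far_foot_b (a point): underside of the foot on the far side at rack x +100, y +105
- tray_a: clear plastic component tray 75 x 150 x 30 mm with yellow, blue and red-brown components; origin at the centre of its underside; leave alone
- tray_b: clear plastic component tray 75 x 150 x 30 mm with green, blue, copper and black components; origin at the centre of its underside; leave alone
- bottle: white plastic bottle, red label and cap, 70 mm across, 190 mm tall; origin at the centre of its underside; leave alone
- spare_foot: spare black screw foot, 36 mm across, 45 mm tall, standing on its pad; origin at the centre of its underside; leave alone
- wrench: steel wrench 150 mm long lying on the bench; leave alone
- screwdriver: screwdriver 190 mm long lying on the bench; leave alone
- solder_reel: metal solder reel, 60 mm across, 35 mm tall, standing on its flange; leave alone

How it is judged:
On the way, in this order (a step that is already met when the one before it is completed fails the run):
1. the jack stands on the bench, its saddle under the lift pad (centres within 12 mm sideways), handle still up (horizontal distance between saddle_top and lift_pad below 0.012 m and height (world z) of jack below 0.003 m and angle between jack's own z axis and vertical below 0.05 rad and value of joint handle below 0.1 rad and linear speed of jack below 0.02 m/s), for 0.2 s.
2. the handle has been pressed down in a first stroke with the saddle under the pad (horizontal distance between saddle_top and lift_pad below 0.015 m and value of joint handle above 0.32 rad), for 0.05 s.
3. the handle has come up again for another stroke (horizontal distance between saddle_top and lift_pad below 0.02 m and value of joint handle below 0.12 rad), for 0.05 s.
At the end, for the whole second after the job is handed in: Robot still pressing the handle down (0.34 rad or more, over 2 N); jack flat on the bench, saddle under the pad (within 20 mm) and carrying the rack (over 5 N); both lug-side feet over 5 mm up, far feet on the bench (4 mm), rack still and not touched by the robot (height (world z) of each of near_foot_a, near_foot_b above 0.005 m and height (world z) of each of far_foot_a, far_foot_b, jack below 0.004 m and horizontal distance between saddle_top and lift_pad below 0.02 m and angle between jack's own z axis and vertical below 0.06 rad and value of joint handle above 0.34 rad and contact force between the fingers and jack above 2 N and contact force between jack and rack above 5 N and contact force between each of the arm, the fingers and rack below 0.5 N and linear speed of rack below 0.02 m/s); the arm keeps its last pose, push and grip.
It fails at once if the robot pushes or lifts the rack itself (contact force between any of the arm, the fingers and rack above 3 N).
It fails at once if the rack is shoved along the bench by more than 40 mm (distance of any of far_foot_a, far_foot_b from where it was at the start of the episode above 0.04 m).
It fails at once if the jack is tipped over (angle between jack's own z axis and vertical above 0.5 rad).
It fails at once if another thing on the bench is moved by more than 30 mm (distance of any of tray_a, tray_b, bottle, spare_foot, wrench, screwdriver, solder_reel from where it was at the start of the episode above 0.03 m).
It also fails if it takes over 64 s, if anything falls off the work surface, if the arm or the gripper's body presses on something with over 40 N, if the wrist force passes 120 N, or if a joint passes its speed limit or range.

## Working session

There is one attempt and no reset: what is moved stays moved. The work goes in short steps, Python scripts to look and compute and a tool call to move; the robot and the scene stay as the last step left them, time stands still between calls to the robot, and variables do not carry over. Pictures are saved under pics/ and viewed, and the job is handed in when it is done.

Besides the shell and the picture viewer there is one more tool, called after "Emit:" in YAML: its name, and indented under it one key for each argument. move_arm: Moves the arm, as the interface text tells. Its arguments: {"type":"object","properties":{"targets":{"type":"array"},"claw":{"type":"number"}},"required":["targets"]}

```bash
mkdir -p pics; ls; python3 - <<'E'
from workcell import env
import cv2
for n in ["scene","side","wrist"]:
    im=env.capture(n); cv2.imwrite(f"pics/{n}0.png",im[:,:,::-1])
    i=env.camera_info(n); print(n,i)
s=env.observe(); print(s, env.grip_point_offset)
E
```

```text
pics
scene {'fx': 493.6447119932258, 'fy': 493.6447119932258, 'cx': 282.2410574906683, 'cy': 211.79997754300743, 'R': array([[-0.37540663,  0.92681032,  0.00961767],
       [ 0.81643918,  0.33557688, -0.4699098 ],
       [-0.43874472, -0.16855501, -0.88266204]]), 't': array([ 0.17685472, -0.41316674,  1.6951449 ])}
side {'fx': 459.8188973630451, 'fy': 459.8188973630451, 'cx': 272.5892850244412, 'cy': 207.4046879268398, 'R': array([[ 0.73850047, -0.67395857, -0.01992264],
       [-0.41736914, -0.43373308, -0.79854782],
       [ 0.52954704,  0.59804303, -0.60160158]]), 't': array([-0.35845388,  0.32467569,  1.42160276])}
wrist {'fx': 325.19226210127806, 'fy': 325.19226210127806, 'cx': 280.95740642190725, 'cy': 212.3075957262374, 'hand_eye': array([[ 9.58781534e-05, -3.06396375e-01,  9.51904014e-01,
        -1.43249985e-01],
       [ 9.99999794e-01,  6.34157155e-04,  1.03398366e-04,
         1.34645479e-04],
       [-6.35337626e-04,  9.51903808e-01,  3.06396372e-01,
        -7.77704206e-02],
       [ 0.00000000e+00,  0.00000000e+00,  0.00000000e+00,
         1.00000000e+00]])}
{'time_s': 0.15, 'joints': array([-1.32009761e+00,  2.21059885e-01,  1.52732956e+00, -1.01389916e-05,
        1.39472554e+00, -1.26105152e-01]), 'joint_vel': array([-1.25785128e-05, -1.27047211e-03, -2.21327368e-03, -6.67956335e-04,
        6.39106412e-04, -4.32506478e-04]), 'joint_torque': array([ 6.96863244e-04, -4.97486794e+01, -3.89903963e+01, -2.95705877e-04,
        7.16779628e-03,  2.84985509e-05]), 'eef_pos': array([ 0.22984298, -0.5807028 ,  0.23045125]), 'tool_rot': array([-0.13189719, -0.69455703, -0.13297111,  0.69463109]), 'ft_force': array([ 0.33404063,  0.18100433, -0.93511966]), 'moment': array([ 0.02279005, -0.02439697,  0.03416182]), 'grip_width': 0.08547952811899161} 0.0187
```

View pics/scene0.png

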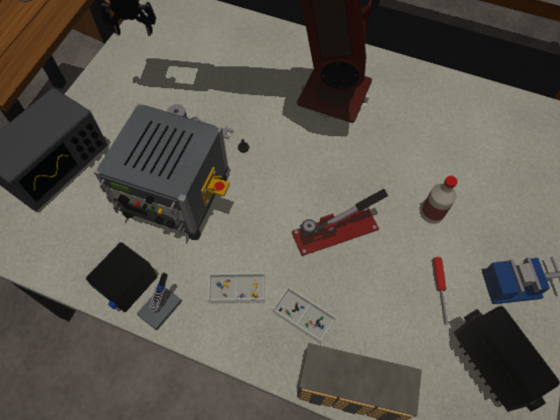

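View pics/side0.png

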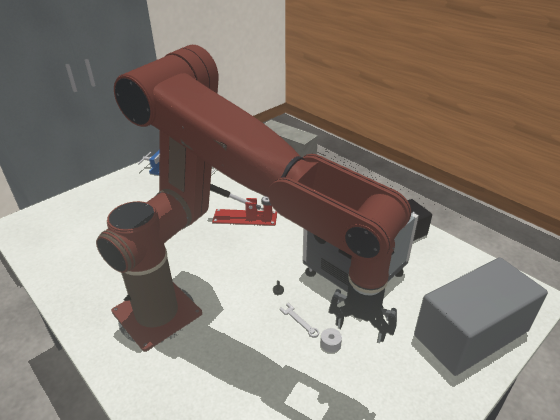

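View pics/wrist0.png

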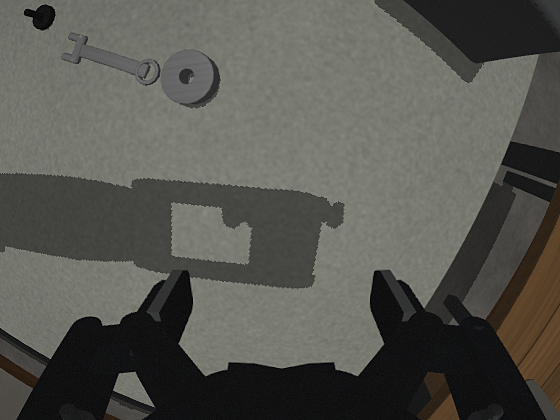

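The scene view shows the jack with its saddle near (309,227) and grip end near (385,193). The lug's red spot is near (219,186), and the bottle is near (440,200). In the side view the arm hides the lug. Next I'll zoom in and measure.

```bash
cat > h.py <<'E'
import numpy as np, cv2
from workcell import env
from scipy.spatial.transform import Rotation as Rot
def ray(n,u,v,info=None,pose=None):
    i=env.camera_info(n)
    if n!="wrist":
        d=i["R"].T@np.array([(u-i["cx"])/i["fx"],(v-i["cy"])/i["fy"],1]); o=-i["R"].T@i["t"]
    else:
        p,q=pose; R=Rot.from_quat([q[1],q[2],q[3],q[0]]).as_matrix()
        a=np.array([u-i["cx"],v-i["cy"]]); r=np.hypot(*a); th=r/i["fx"]
        c=np.array([*(a/max(r,1e-9)*np.sin(th)),np.cos(th)])
        H=i["hand_eye"]; d=R@H[:3,:3]@c; o=R@H[:3,3]+p
    return o,d/np.linalg.norm(d)
def plane(n,u,v,z,pose=None):
    o,d=ray(n,u,v,pose=pose); return o+d*(z-o[2])/d[2]
def proj(n,X,pose=None):
    i=env.camera_info(n); X=np.asarray(X,float)
    if n!="wrist":
        c=i["R"]@X+i["t"]; return np.array([i["fx"]*c[0]/c[2]+i["cx"],i["fy"]*c[1]/c[2]+i["cy"]])
    p,q=pose; R=Rot.from_quat([q[1],q[2],q[3],q[0]]).as_matrix()
    H=i["hand_eye"]; c=H[:3,:3].T@(R.T@(X-p)-H[:3,3]); th=np.arctan2(np.hypot(c[0],c[1]),c[2])
    return np.array([i["cx"],i["cy"]])+i["fx"]*th*c[:2]/np.hypot(c[0],c[1])
def tri(r1,r2):
    (o1,d1),(o2,d2)=r1,r2
    A=np.c_[d1,-d2]; s=np.linalg.lstsq(A,o2-o1,rcond=None)[0]
    a,b=o1+s[0]*d1,o2+s[1]*d2; return (a+b)/2,np.linalg.norm(a-b)
def pose():
    s=env.observe(); return s["eef_pos"].copy(),s["tool_rot"].copy()
E
python3 - <<'E'
from h import *
im=cv2.imread("pics/scene0.png")
cv2.imwrite("pics/a.png",cv2.resize(im[160:260,280:420],None,fx=5.6,fy=5.6,interpolation=cv2.INTER_CUBIC))
cv2.imwrite("pics/b.png",cv2.resize(im[100:250,90:260],None,fx=4,fy=4,interpolation=cv2.INTER_CUBIC))
im=cv2.imread("pics/side0.png")
cv2.imwrite("pics/c.png",cv2.resize(im[170:240,195:295],None,fx=7,fy=7,interpolation=cv2.INTER_CUBIC))
E
```

```text
(no output)
```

View pics/a.png

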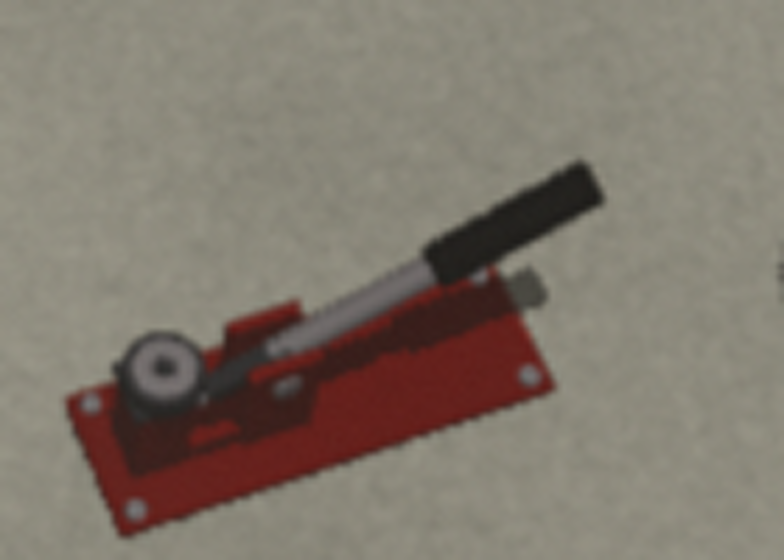

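View pics/b.png

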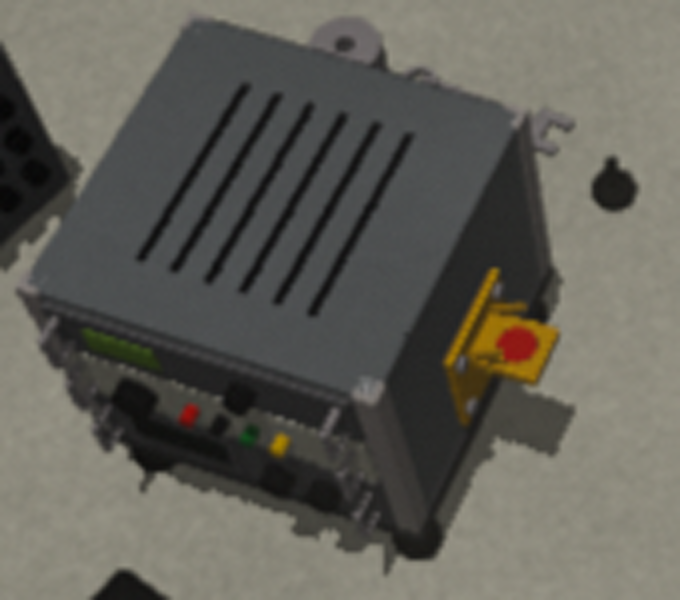

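View pics/c.png

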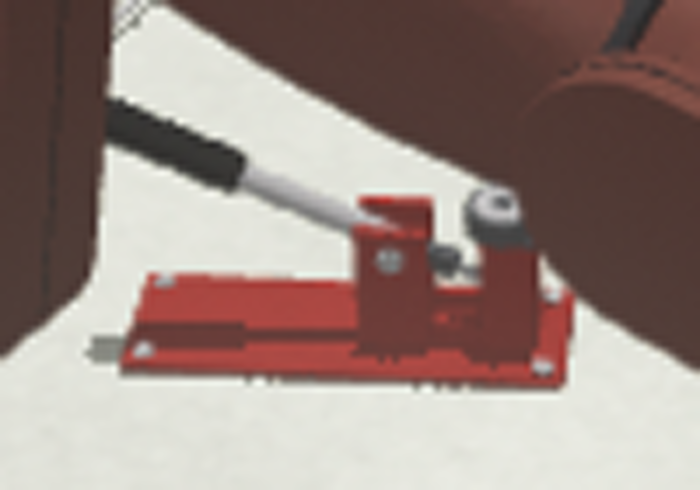

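```bash
python3 - <<'E'
from h import *
np.set_printoptions(precision=4,suppress=True)
im=cv2.imread("pics/scene0.png")[:,:,::-1].astype(int)
r,g,b=im[...,0],im[...,1],im[...,2]
m=((r>110)&(g<60)&(b<60)); m[:, :200]=0; m[:,240:]=0; m[:165]=0; m[205:]=0
v,u=np.nonzero(m); print("spot",u.mean(),v.mean(),len(u)); sp=plane("scene",u.mean(),v.mean(),.147); print(sp)
c=[(67,400),(125,535),(553,388),(490,265)]
P=[plane("scene",x/5.6+280,y/5.6+160,.008) for x,y in c]
for p in P: print("base",p)
print([np.linalg.norm(P[i]-P[(i+1)%4]) for i in range(4)])
mx=(P[0]+P[1])/2-(P[2]+P[3])/2; yaw=np.arctan2(mx[1],mx[0]); print("jack yaw",yaw)
ce=np.mean(P,0); xa=np.array([np.cos(yaw),np.sin(yaw)]); o=ce[:2]+.0275*xa; print("jack origin",o,"saddle",o+.06*xa)
print("saddle tri",tri(ray("scene",309.5,225.5),ray("side",266,199.6)))
c=[(200,18),(525,115),(365,390),(28,285)]
P=[plane("scene",x/4+90,y/4+100,.245) for x,y in c]
for p in P: print("roof",p)
print([np.linalg.norm(P[i]-P[(i+1)%4]) for i in range(4)]); ce=np.mean(P,0)
d=(P[2]+P[3]-P[0]-P[1]); e=P[1]+P[2]-P[0]-P[3]
print("centre",ce,"dirs",np.arctan2(d[1],d[0]),np.arctan2(e[1],e[0]), "spot-c dir",np.arctan2(*(sp-ce)[1::-1]),np.linalg.norm((sp-ce)[:2]))
for n,uv,z in [("bottle",(440,200),0.1),("spare",(243,147),.02),("trayA",(237,288),0.01),("trayB",(304,316),.01),("sd",(440,275),.01),("wrenchhead",(228,133),.0)]: print(n,plane("scene",*uv,z))
E
```

```text
spot 218.88524590163934 185.59016393442624 61
[ 0.5648 -0.1495  0.147 ]
base [0.5542 0.064  0.008 ]
base [0.6135 0.119  0.008 ]
base [0.4516 0.2958 0.008 ]
base [0.3942 0.2435 0.008 ]
[np.float64(0.08089737797703167), np.float64(0.23976105713699747), np.float64(0.07763072964320769), np.float64(0.24038349648752955)]
jack yaw -0.8358560919620885
jack origin [0.5218 0.1602] saddle [0.5621 0.1157]
saddle tri (array([0.5574, 0.1139, 0.0903]), np.float64(0.0012179691181634963))
roof [ 0.4629 -0.4247  0.245 ]
roof [ 0.4528 -0.1848  0.245 ]
roof [ 0.6802 -0.1853  0.245 ]
roof [ 0.6931 -0.4167  0.245 ]
[np.float64(0.24018356392982124), np.float64(0.22744807633401742), np.float64(0.23178947846229478), np.float64(0.23029086388254594)]
centre [ 0.5723 -0.3029  0.245 ] dirs 0.016399773053706303 1.6195366822420585 spot-c dir 1.6194382802397607 0.1535468478528572
bottle [0.3481 0.4258 0.1   ]
spare [ 0.3433 -0.1856  0.02  ]
trayA [ 0.7718 -0.0118  0.01  ]
trayB [0.7754 0.1857 0.01  ]
sd [0.5238 0.4947 0.01  ]
wrenchhead [ 0.2987 -0.2605  0.    ]
```

```bash
cat >> h.py <<'E'
def RM(q): return Rot.from_quat([q[1],q[2],q[3],q[0]])
def want(yaw,t):
    jx=np.array([np.cos(yaw),np.sin(yaw),0]); Z=np.array([0,0,1.])
    x=-np.cos(t)*Z+np.sin(t)*jx; z=np.cos(t)*jx+np.sin(t)*Z; return Rot.from_matrix(np.c_[x,np.cross(z,x),z])
def rows(pT,RT,n=None):
    p,q=pose(); R=RM(q); rv=(R.inv()*RT).as_rotvec(); D=pT-p
    k=int(np.ceil(max(np.linalg.norm(D)/.055,np.degrees(np.linalg.norm(rv))/9.5))) if n is None else n
    k=max(k,1); print("k",k,"D",D.round(4),"rot",rv.round(3))
    for i in range(k):
        Ri=R*Rot.from_rotvec(rv*i/k); print([round(float(a),1) for a in Ri.inv().apply(D/k)*1000]+[round(float(a),3) for a in rv/k])
E
python3 - <<'E'
from h import *
p,q=pose(); print(RM(q).as_matrix().round(3))
yaw=-.836; jx=np.array([np.cos(yaw),np.sin(yaw),0])
R=want(yaw,np.radians(15)); g=np.array([.520,.159,.070]); g[2]=.07
tcp=g+R.apply([.0187,0,0])+[0,0,.16]; print(tcp)
rows(tcp,R)
E
```

```text
[[-0.     0.368 -0.93 ]
 [ 0.001 -0.93  -0.368]
 [-1.    -0.002 -0.   ]]
[0.52324485 0.15540894 0.21193719]
k 15 D [ 0.2934  0.7361 -0.0185] rot [-1.916 -0.177  0.253]
[1.3, -38.4, -36.2, -0.128, -0.012, 0.017]
[0.2, -33.5, -40.9, -0.128, -0.012, 0.017]
[-0.8, -28.0, -44.8, -0.128, -0.012, 0.017]
[-1.8, -22.1, -48.0, -0.128, -0.012, 0.017]
[-2.7, -15.7, -50.4, -0.128, -0.012, 0.017]
[-3.5, -9.2, -51.9, -0.128, -0.012, 0.017]
[-4.2, -2.4, -52.6, -0.128, -0.012, 0.017]
[-4.8, 4.4, -52.4, -0.128, -0.012, 0.017]
[-5.3, 11.1, -51.4, -0.128, -0.012, 0.017]
[-5.6, 17.7, -49.5, -0.128, -0.012, 0.017]
[-5.8, 23.9, -46.8, -0.128, -0.012, 0.017]
[-5.9, 29.8, -43.3, -0.128, -0.012, 0.017]
[-5.8, 35.1, -39.0, -0.128, -0.012, 0.017]
[-5.6, 39.9, -34.2, -0.128, -0.012, 0.017]
[-5.3, 44.0, -28.7, -0.128, -0.012, 0.017]
```

Emit:
move_arm:
  targets:
    - [-55,0,0,0,0,0]
    - [-55,0,0,0,0,0]
  claw: 85

```text
time_s: 0.4
eef_pos: [0.229, -0.5778, 0.335]
tool_rot: [-0.127, -0.694, -0.138, 0.695]
ft_force: [-0.7, -0.5, -0.0]
grip_width: 0.0851
```

```bash
python3 - <<'E'
from h import *
print(pose()[0])
R=want(-1.52,np.radians(0)); rows(np.array([.50,-.02,.34]),R)
E
```

```text
[ 0.22904345 -0.57782412  0.33498034]
k 12 D [0.271  0.5578 0.005 ] rot [-1.245 -0.011  0.012]
[0.2, -34.9, -38.1, -0.104, -0.001, 0.001]
[0.1, -30.8, -41.5, -0.104, -0.001, 0.001]
[0.1, -26.3, -44.5, -0.104, -0.001, 0.001]
[-0.0, -21.6, -47.0, -0.104, -0.001, 0.001]
[-0.1, -16.6, -48.9, -0.104, -0.001, 0.001]
[-0.1, -11.4, -50.4, -0.104, -0.001, 0.001]
[-0.2, -6.2, -51.3, -0.104, -0.001, 0.001]
[-0.2, -0.8, -51.7, -0.104, -0.001, 0.001]
[-0.3, 4.5, -51.5, -0.104, -0.001, 0.001]
[-0.3, 9.8, -50.7, -0.104, -0.001, 0.001]
[-0.4, 15.0, -49.4, -0.104, -0.001, 0.001]
[-0.4, 20.1, -47.6, -0.104, -0.001, 0.001]
```

Emit:
move_arm:
  targets:
    - [0,-35,-38,-0.104,0,0]
    - [0,-31,-41,-0.104,0,0]
    - [0,-26,-44,-0.104,0,0]
    - [0,-22,-47,-0.104,0,0]
    - [0,-17,-49,-0.104,0,0]
    - [0,-11,-50,-0.104,0,0]
    - [0,-6,-51,-0.104,0,0]
    - [0,-1,-52,-0.104,0,0]

```text
time_s: 1.4
eef_pos: [0.4076, -0.1979, 0.3418]
tool_rot: [0.405, 0.579, 0.41, -0.577]
ft_force: [0.9, 0.4, -0.2]
grip_width: 0.0847
```

Emit:
move_arm:
  targets:
    - [0,5,-51,-0.104,0,0]
    - [0,10,-51,-0.104,0,0]
    - [0,15,-49,-0.104,0,0]
    - [0,20,-48,-0.104,0,0]
    - [0,0,0,0,0,0]
    - [0,0,0,0,0,0]

```text
time_s: 2.15
eef_pos: [0.4946, -0.0, 0.342]
tool_rot: [0.521, 0.478, 0.525, -0.474]
ft_force: [-0.3, -0.3, -0.1]
grip_width: 0.0852
```

```bash
python3 - <<'E'
from h import *
P=pose(); print(P); np.save("pw1.npy",np.r_[P[0],P[1]])
for n in ["wrist","side"]: cv2.imwrite(f"pics/{n}1.png",env.capture(n)[:,:,::-1])
print(env.observe()["joints"].round(3))
E
```

```text
(array([ 4.94622277e-01, -1.10714183e-05,  3.41959066e-01]), array([ 0.52064062,  0.47763481,  0.5250406 , -0.47447939]))
[-0.166 -0.146  1.698  0.007  1.592 -0.258]
```

View pics/wrist1.png

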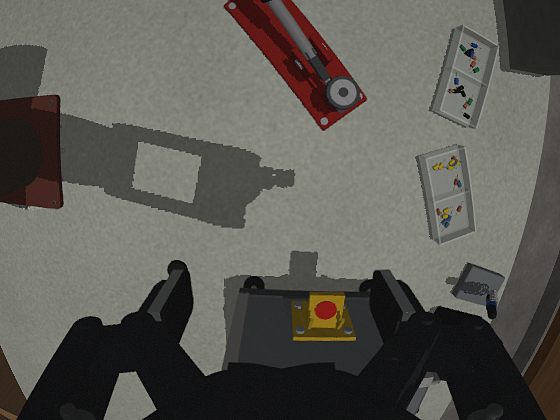

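View pics/side1.png

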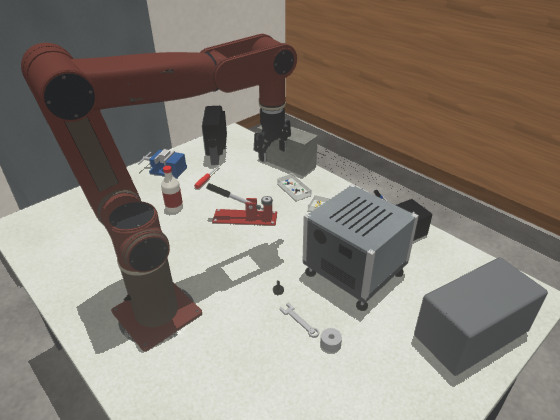

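Wrist view: the red spot is at about (326,310) and the saddle at about (343,93). The side view now shows the whole jack. I'll triangulate the spot, the saddle and the jack features.

```bash
python3 - <<'E'
from h import *
np.set_printoptions(precision=4,suppress=True)
w=np.load("pw1.npy"); P=(w[:3],w[3:])
im=cv2.imread("pics/wrist1.png")[:,:,::-1].astype(int); r,g,b=im[...,0],im[...,1],im[...,2]
m=((r>110)&(g<60)&(b<60)); m[:290]=0; v,u=np.nonzero(m); c=(u.mean(),v.mean()); print(c,len(u))
rs=ray("scene",218.885,185.59)
print("spot",tri(rs,ray("wrist",*c,pose=P)), plane("wrist",*c,.147,pose=P))
print("saddle sc-wr",tri(ray("scene",309.5,225.5),ray("wrist",343.5,92.5,pose=P)))
print("saddle sc-si",tri(ray("scene",309.5,225.5),ray("side",266,199.6)))
print("saddle wr-si",tri(ray("wrist",343.5,92.5,pose=P),ray("side",266,199.6)))
I=cv2.imread("pics/wrist1.png")
cv2.imwrite("pics/d.png",cv2.resize(I[0:140,215:375],None,fx=5,fy=5,interpolation=cv2.INTER_CUBIC)[:600])
cv2.imwrite("pics/e.png",cv2.resize(I[230:380,220:420],None,fx=4,fy=4,interpolation=cv2.INTER_CUBIC))
S=cv2.imread("pics/side1.png")
cv2.imwrite("pics/f.png",cv2.resize(S[170:240,195:295],None,fx=7,fy=7,interpolation=cv2.INTER_CUBIC))
E
```

```text
(np.float64(325.4597315436242), np.float64(310.0234899328859)) 298
spot (array([ 0.5645, -0.1503,  0.1476]), np.float64(0.002079047371986551)) [ 0.5644 -0.1519  0.147 ]
saddle sc-wr (array([0.5582, 0.1127, 0.0917]), np.float64(0.0038436402896303195))
saddle sc-si (array([0.5574, 0.1139, 0.0903]), np.float64(0.0012179691181634963))
saddle wr-si (array([0.5578, 0.1116, 0.0914]), np.float64(0.002478889745763891))
```

View pics/d.png

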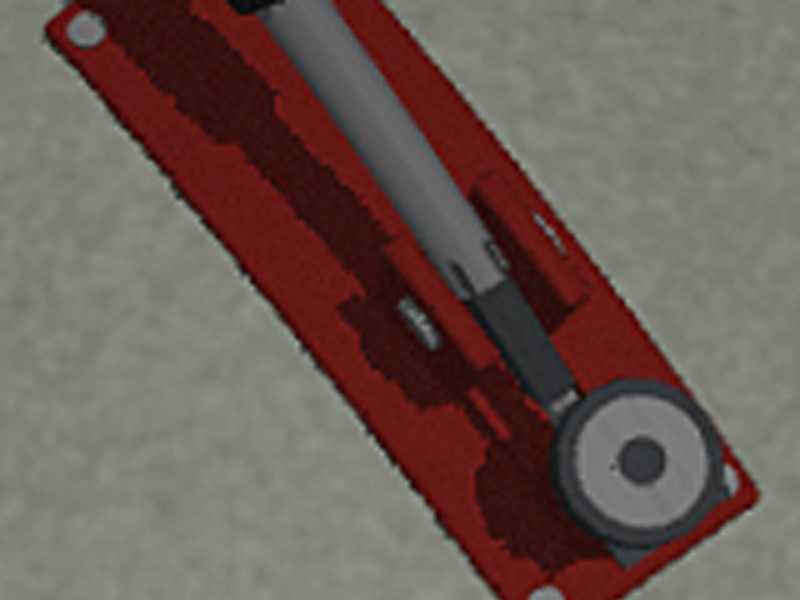

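View pics/e.png

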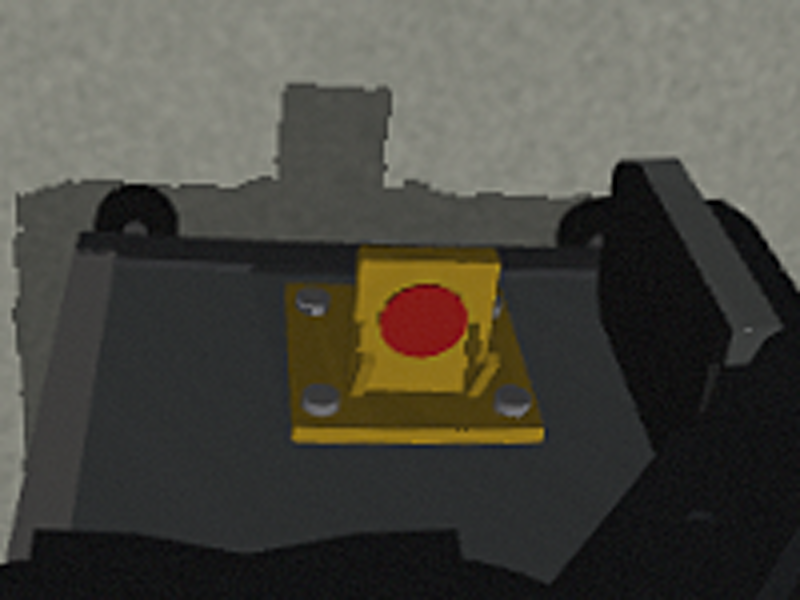

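View pics/f.png

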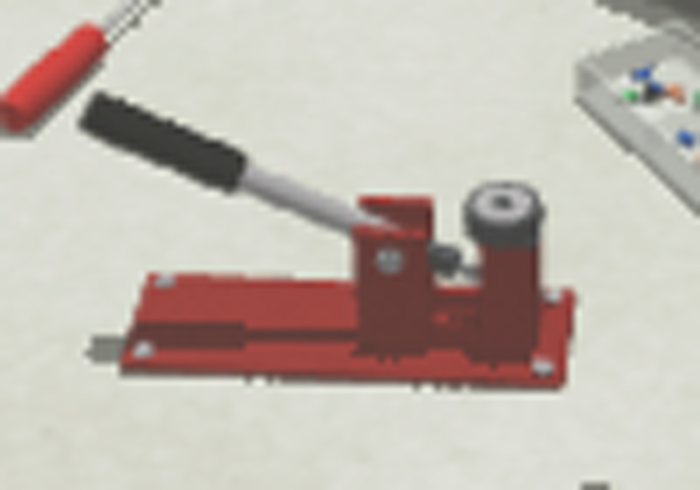

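```bash
python3 - <<'E'
from h import *
np.set_printoptions(precision=4,suppress=True)
w=np.load("pw1.npy"); P=(w[:3],w[3:])
D=lambda x,y,z: plane("wrist",x/5+215,y/5,z,pose=P)
S=lambda x,y,z: plane("side",x/7+195,y/7+170,z)
C=lambda x,y,z: plane("scene",x/5.6+280,y/5.6+160,z)
y=lambda a,b: np.arctan2(*(b-a)[1::-1])
print("side long edge back",y(S(150,275,.008),S(572,291,.008)), "bolts near",y(S(144,349,.011),S(543,366,.011)), "bolts far", y(S(163,280,.011),S(553,296,.011)))
print("scene bolts",y(C(529,376,.011),C(135,510,.011)), "edge",y(C(553,388,.008),C(125,535,.008)))
print("wrist edge",y(D(47,30,.008),D(500,600,.008)),"bolts",y(D(87,30,.011),D(546,592,.011)))
print("cheeks wrist top L",D(390,238,.085),D(497,362,.085),"R",D(490,172,.085),D(587,297,.085))
print("cheek yaw",y(D(390,238,.085),D(497,362,.085)),y(D(490,172,.085),D(587,297,.085)))
s=np.array([.558,.1133])
for yaw in(-.82,-.836,-.85): print(yaw,s-.06*np.array([np.cos(yaw),np.sin(yaw)]))
E
```

```text
side long edge back -0.8277544558179384 bolts near -0.8320867024069094 bolts far -0.8325739488025488
scene bolts -0.830850645564581 edge -0.8290542372811454
wrist edge -0.8320440978250091 bolts -0.81666032404744
cheeks wrist top L [0.4933 0.1601 0.085 ] [0.5219 0.1318 0.085 ] R [0.5158 0.18   0.085 ] [0.5422 0.1511 0.085 ]
cheek yaw -0.7793757061124132 -0.8299883235198314
-0.82 [0.5171 0.1572]
-0.836 [0.5178 0.1578]
-0.85 [0.5184 0.1584]
```

```bash
cat > g.py <<'E'
from h import *
yaw=-.83; t=np.radians(15); R=want(yaw,t)
def tcp(z): return np.array([.5178,.157,z])+R.apply([.0187,0,0])
E
python3 - <<'E'
from g import *
rows(tcp(.19),R)
E
```

```text
k 5 D [ 0.0265  0.1541 -0.1702] rot [-0.645 -0.26   0.083]
[34.3, 8.1, -29.9, -0.129, -0.052, 0.017]
[32.9, 11.5, -30.4, -0.129, -0.052, 0.017]
[31.5, 14.9, -30.4, -0.129, -0.052, 0.017]
[30.2, 18.3, -29.9, -0.129, -0.052, 0.017]
[29.0, 21.6, -28.8, -0.129, -0.052, 0.017]
```

Emit:
move_arm:
  targets:
    - [34,8,-30,-0.129,-0.052,0.017]
    - [33,11,-30,-0.129,-0.052,0.017]
    - [31,15,-30,-0.129,-0.052,0.017]
    - [30,18,-30,-0.129,-0.052,0.017]
    - [29,22,-29,-0.129,-0.052,0.017]
    - [0,0,0,0,0,0]
    - [0,0,0,0,0,0]

```text
time_s: 3.12
eef_pos: [0.5245, 0.1449, 0.1703]
tool_rot: [0.73, 0.244, 0.551, -0.321]
ft_force: [0.4, -0.6, -0.2]
grip_width: 0.085
```

```bash
python3 - <<'E'
from g import *
P=pose(); print(P,env.observe()["joints"].round(3)); np.save("pw2.npy",np.r_[P[0],P[1]])
cv2.imwrite("pics/wrist2.png",env.capture("wrist")[:,:,::-1])
rows(tcp(.12),R)
E
```

```text
(array([0.52447492, 0.14487174, 0.17028532]), array([ 0.73021401,  0.24406683,  0.55129513, -0.3213916 ])) [ 0.274  0.008  1.901 -0.274  1.119 -0.36 ]
k 2 D [-0.0032  0.0088 -0.0682] rot [-0.002  0.014 -0.001]
[31.6, 1.7, -13.5, -0.001, 0.007, -0.001]
[31.7, 1.7, -13.2, -0.001, 0.007, -0.001]
```

View pics/wrist2.png

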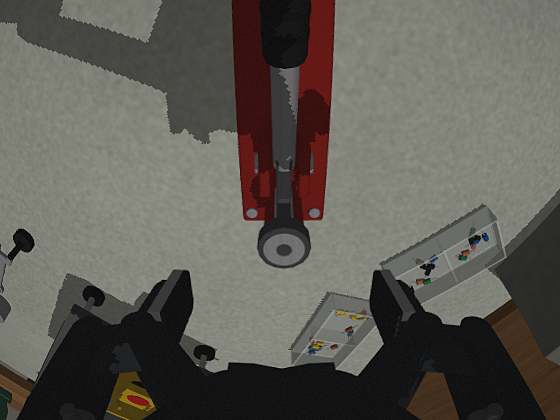

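```bash
python3 - <<'E'
from g import *
w=np.load("pw2.npy"); P=(w[:3],w[3:])
print(plane("wrist",284.5,249.5,.092,pose=P), "expected .558,.1133")
E
```

```text
[0.55997611 0.10938179 0.092     ] expected .558,.1133
```

Emit:
move_arm:
  targets:
    - [32,2,-13,0,0.007,0]
    - [32,2,-13,0,0.007,0]
    - [0,0,0,0,0,0]

```text
time_s: 3.55
eef_pos: [0.5272, 0.1497, 0.1064]
tool_rot: [0.727, 0.252, 0.552, -0.321]
ft_force: [-0.4, -0.2, -0.2]
grip_width: 0.0849
```

```bash
python3 - <<'E'
from g import *
rows(tcp(.071),R)
cv2.imwrite("pics/side3.png",env.capture("side")[:,:,::-1][100:300,140:380])
cv2.imwrite("pics/wrist3.png",env.capture("wrist")[:,:,::-1])
E
```

```text
k 1 D [-0.0061  0.0037 -0.0535] rot [-0.014  0.005 -0.008]
[49.8, -2.7, -20.7, -0.014, 0.005, -0.008]
```

View pics/wrist3.png

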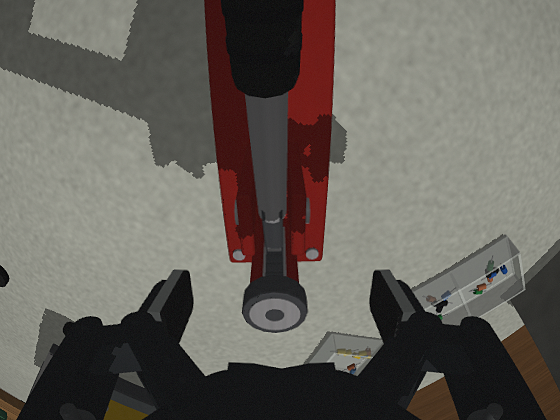

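View pics/side3.png

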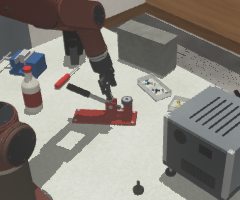

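Emit:
move_arm:
  targets:
    - [17,-1,-7,-0.005,0,-0.003]
    - [17,-1,-7,-0.005,0,-0.003]
    - [16,-1,-7,-0.005,0.005,-0.003]
    - [0,0,0,0,0,0]
    - [0,0,0,0,0,0]

```text
time_s: 4.28
eef_pos: [0.5248, 0.1543, 0.0552]
tool_rot: [0.728, 0.247, 0.555, -0.318]
ft_force: [0.3, -0.5, 0.9]
grip_width: 0.0852
```

```bash
python3 - <<'E'
from g import *
rows(tcp(.071),R)
cv2.imwrite("pics/side4.png",cv2.resize(env.capture("side")[:,:,::-1][140:260,180:320],None,fx=5,fy=5))
cv2.imwrite("pics/wrist4.png",env.capture("wrist")[:,:,::-1])
E
```

```text
k 1 D [-0.0038 -0.0009 -0.0023] rot [ 0.     0.004 -0.007]
[1.7, -3.4, -2.4, 0.0, 0.004, -0.007]
```

View pics/wrist4.png

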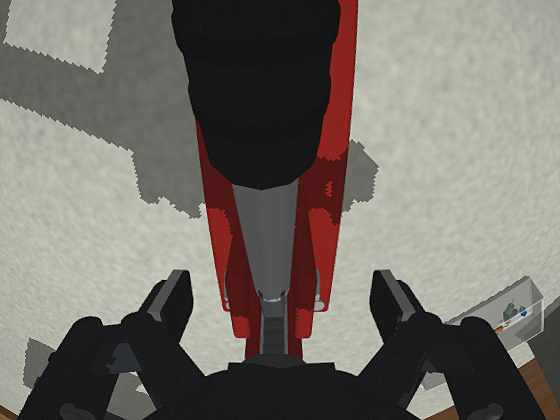

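View pics/side4.png

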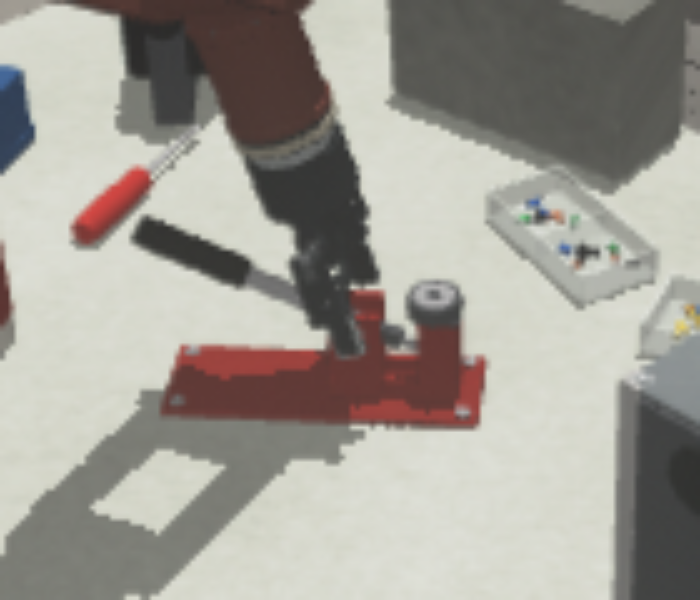

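The fingers straddle the cheeks, and the handle passes out between them. I'll correct the side offset and close.

Emit:
move_arm:
  targets:
    - [2,-4,-2,0,0.004,-0.006]
    - [0,0,0,0,0,0]

```text
time_s: 4.62
eef_pos: [0.5213, 0.1527, 0.0537]
tool_rot: [0.726, 0.246, 0.556, -0.32]
ft_force: [0.5, 0.3, -0.2]
grip_width: 0.0849
```

Emit:
move_arm:
  targets:
    - [0,0,0,0,0,0]
    - [0,0,0,0,0,0]
    - [0,0,0,0,0,0]
    - [0,0,0,0,0,0]
    - [0,0,0,0,0,0]
  claw: 20

```text
time_s: 5.25
eef_pos: [0.5213, 0.1523, 0.0544]
tool_rot: [0.727, 0.246, 0.556, -0.32]
ft_force: [-1.1, -1.3, 0.5]
grip_width: 0.0354
```

```bash
python3 - <<'E'
from g import *
print(pose(), env.observe()["ft_force"],env.observe()["grip_width"])
I=env.capture("scene")[:,:,::-1]; cv2.imwrite("pics/scene5.png",cv2.resize(I[130:270,260:420],None,fx=5,fy=5)[:600])
E
```

```text
(array([0.52128217, 0.15234947, 0.0544337 ]), array([ 0.72651597,  0.24579294,  0.55632391, -0.31978755])) [-1.0928599  -1.34974801  0.51093451] 0.03544770590880882
```

View pics/scene5.png

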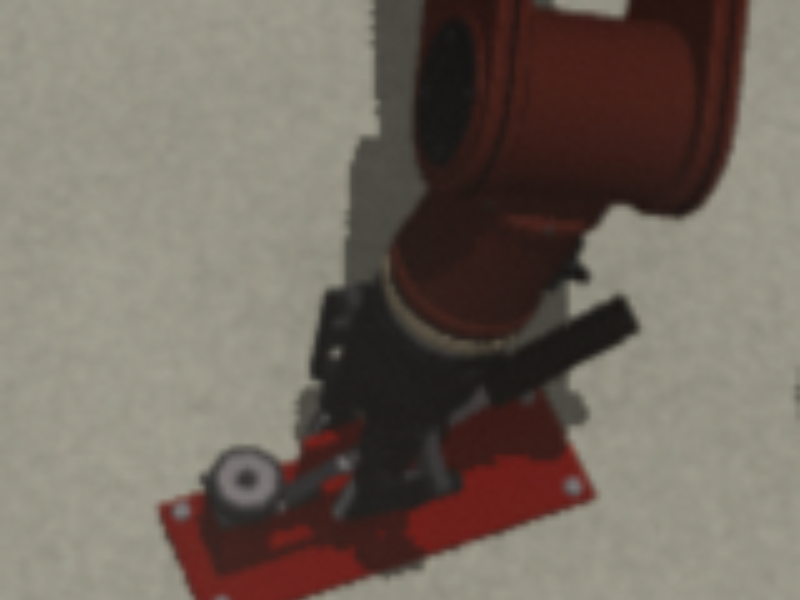

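```bash
python3 - <<'E'
from g import *
p,q=pose(); np.save("grasp.npy",np.r_[p,q])
rows(p+[0,0,.012],RM(q),1)
E
```

```text
k 1 D [0.    0.    0.012] rot [0. 0. 0.]
[-11.6, 0.0, 3.1, 0.0, 0.0, 0.0]
```

Emit:
move_arm:
  targets:
    - [-6,0,1.5,0,0,0]
    - [-7,0,2,0,0,0]
    - [0,0,0,0,0,0]
    - [0,0,0,0,0,0]

```text
time_s: 5.8
eef_pos: [0.517, 0.1516, 0.0644]
tool_rot: [0.724, 0.244, 0.559, -0.322]
ft_force: [0.2, -0.3, -10.2]
grip_width: 0.0352
```

```bash
cat >> g.py <<'E'
G=np.load("grasp.npy") if __import__("os").path.exists("grasp.npy") else None
def goal(saddle_xy,dz,yawT,yaw0=-.83,s0=(.558,.1133)):
    Rz=Rot.from_euler("z",yawT-yaw0); d=G[:3]-np.array([*s0,0])
    T=np.array([*saddle_xy,0])+Rz.apply(d); T[2]=G[2]+dz
    return T,Rz*RM(G[3:])
E
python3 - <<'E'
from g import *
print(env.observe()["ft_force"],env.observe()["grip_width"],pose()[0]-G[:3])
I=env.capture("side")[:,:,::-1]; cv2.imwrite("pics/side6.png",cv2.resize(I[140:260,180:320],None,fx=5,fy=5))
rows(*goal((.565,-.06),.011,-1.53))
E
```

```text
[  0.18765637  -0.2980662  -10.16615007] 0.035236712133367244 [-0.0042962  -0.00076777  0.00994835]
k 5 D [ 0.045  -0.1581  0.001 ] rot [ 0.677 -0.003 -0.173]
[7.4, -14.7, 28.5, 0.135, -0.001, -0.035]
[7.9, -10.4, 30.2, 0.135, -0.001, -0.035]
[8.2, -6.0, 31.3, 0.135, -0.001, -0.035]
[8.3, -1.4, 31.8, 0.135, -0.001, -0.035]
[8.3, 3.2, 31.7, 0.135, -0.001, -0.035]
```

View pics/side6.png

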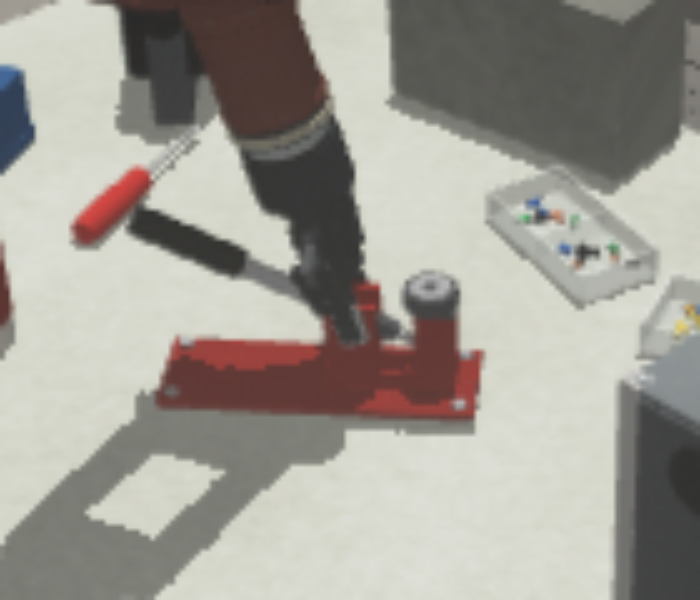

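The jack is lifted level and clear of the bench. Now I'll carry it to the standoff.

Emit:
move_arm:
  targets:
    - [5,-10,18,0.085,0,-0.022]
    - [5,-8,18.5,0.085,0,-0.022]
    - [5,-6,19.5,0.085,0,-0.022]
    - [5,-4,20,0.085,0,-0.022]
    - [5,-2,20,0.085,0,-0.022]
    - [5,0,20,0.085,0,-0.022]
    - [5,1,20,0.085,0,-0.022]
    - [5,3,20,0.085,0,-0.022]

```text
time_s: 6.85
eef_pos: [0.5605, -0.0122, 0.0633]
tool_rot: [0.565, 0.426, 0.436, -0.556]
ft_force: [0.2, -0.7, -8.8]
grip_width: 0.0352
```

```bash
python3 - <<'E'
from g import *
print(env.observe()["ft_force"],env.observe()["grip_width"],pose()[0])
rows(*goal((.565,-.06),.011,-1.53))
rows(*goal((.565,-.06),.011,-1.53),1)
E
```

```text
[ 0.16866655 -0.65310429 -8.84828806] 0.035164704088888735 [ 0.56048887 -0.01217908  0.06330642]
k 1 D [0.0016 0.0057 0.0021] rot [-0.021 -0.004  0.01 ]
[-3.5, 1.7, -4.9, -0.021, -0.004, 0.01]
k 1 D [0.0016 0.0057 0.0021] rot [-0.021 -0.004  0.01 ]
[-3.5, 1.7, -4.9, -0.021, -0.004, 0.01]
```

Emit:
move_arm:
  targets:
    - [-2,2,-3,-0.021,-0.004,0.01]
    - [0,0,0,0,0,0]
    - [0,0,0,0,0,0]

```text
time_s: 7.22
eef_pos: [0.5627, -0.0094, 0.0638]
tool_rot: [0.573, 0.422, 0.438, -0.55]
ft_force: [0.4, 0.4, -9.0]
grip_width: 0.0353
```

```bash
python3 - <<'E'
from g import *
P=pose(); print(P)
for n in ["scene","side","wrist"]: cv2.imwrite(f"pics/{n}7.png",env.capture(n)[:,:,::-1])
I=cv2.imread("pics/scene7.png"); cv2.imwrite("pics/s7.png",cv2.resize(I[110:250,170:330],None,fx=5,fy=5,interpolation=cv2.INTER_CUBIC)[:600])
I=cv2.imread("pics/side7.png"); cv2.imwrite("pics/t7.png",cv2.resize(I[160:280,230:380],None,fx=5,fy=5,interpolation=cv2.INTER_CUBIC)[:600])
E
```

```text
(array([ 0.56265851, -0.00935911,  0.06376085]), array([ 0.57269312,  0.4215559 ,  0.43848667, -0.54958407]))
```

View pics/s7.png

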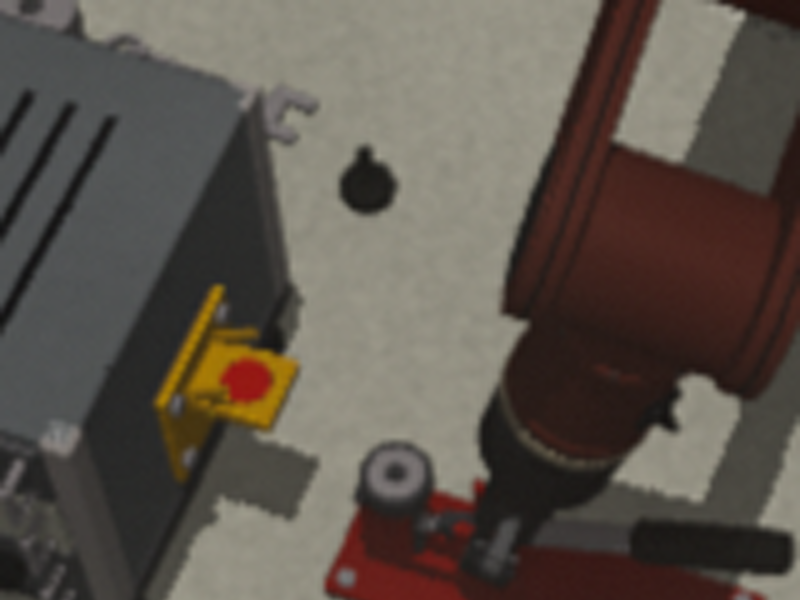

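View pics/t7.png

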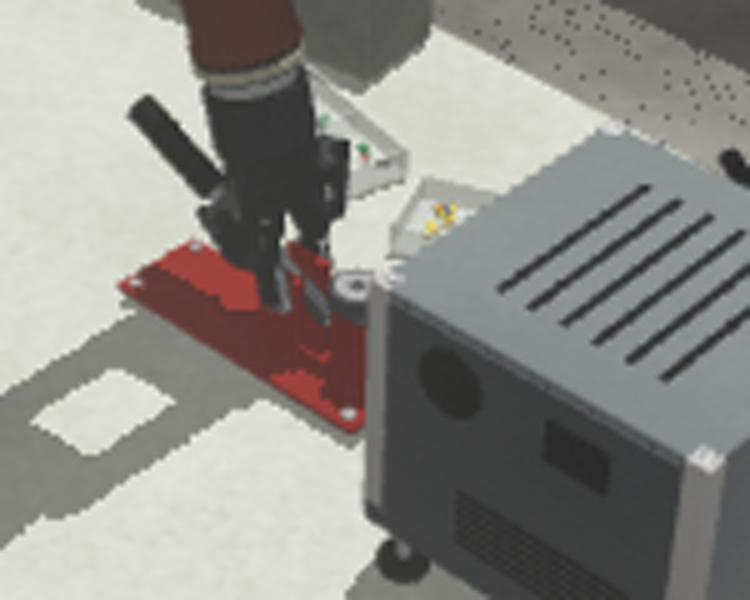

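View pics/wrist7.png

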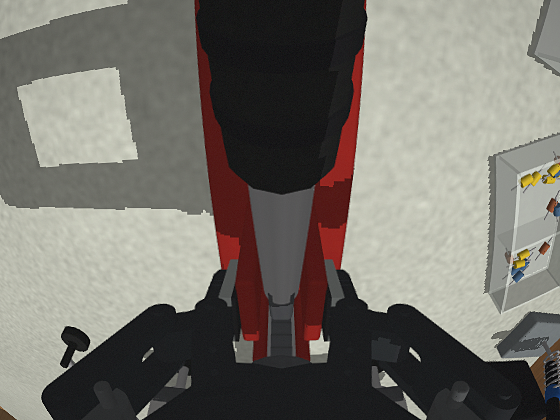

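The saddle hole shows in the scene view at about (249.2,204.4), and the lug spot has not moved. I'll compute the remaining shift.

```bash
python3 - <<'E'
from g import *
np.set_printoptions(precision=4,suppress=True)
p,q=pose(); R=RM(q)
sc=plane("scene",249.2,204.4,.101); print("scene",sc, plane("scene",309.5,225.5,.091),plane("scene",218.9,185.6,.147))
print("side",plane("side",353/5+230,286/5+160,.101), tri(ray("scene",249.2,204.4),ray("side",353/5+230,286/5+160)))
dy=R*RM(G[3:]).inv(); print("dyaw",dy.as_rotvec())
rel=RM(G[3:]).inv().apply(np.array([.558,.1133,.091])-G[:3]); print("from kin",p+R.apply(rel))
E
```

```text
scene [ 0.5646 -0.062   0.101 ] [0.5573 0.1145 0.091 ] [ 0.5648 -0.1495  0.147 ]
side [ 0.5658 -0.0616  0.101 ] (array([ 0.5651, -0.062 ,  0.1017]), np.float64(0.0004564352641209571))
dyaw [-0.      0.0004 -0.7002]
from kin [ 0.5656 -0.0629  0.1004]
```

```bash
python3 - <<'E'
from g import *
p,q=pose(); R=RM(q)
rows(p+[-.0004,-.088,.001],R,1); rows(p+[0,0,-.01],R,1)
E
```

```text
k 1 D [-0.0004 -0.088   0.001 ] rot [0. 0. 0.]
[21.9, -3.9, 85.1, 0.0, 0.0, 0.0]
k 1 D [ 0.    0.   -0.01] rot [0. 0. 0.]
[9.7, -0.0, -2.6, 0.0, 0.0, 0.0]
```

Emit:
move_arm:
  targets:
    - [5,-1,20,0,0,0]
    - [5,-1,20,0,0,0]
    - [5,-1,20,0,0,0]
    - [0,0,0,0,0,0]
    - [0,0,0,0,0,0]

```text
time_s: 8.0
eef_pos: [0.5617, -0.0761, 0.0653]
tool_rot: [0.573, 0.421, 0.438, -0.55]
ft_force: [-0.3, -0.4, -8.6]
grip_width: 0.0354
```

```bash
python3 - <<'E'
from g import *
rows(*goal((.5646,-.150),.010,-1.53,s0=(.5576,.1140)))
print(pose(),env.observe()["ft_force"])
for n in ["scene","side"]: cv2.imwrite(f"pics/{n}8.png",env.capture(n)[:,:,::-1])
I=cv2.imread("pics/scene8.png"); cv2.imwrite("pics/s8.png",cv2.resize(I[110:250,170:330],None,fx=5,fy=5,interpolation=cv2.INTER_CUBIC)[:600])
E
```

```text
k 1 D [-0.0002 -0.0212 -0.0008] rot [-0.     0.001  0.001]
[6.3, -1.0, 20.2, -0.0, 0.001, 0.001]
(array([ 0.56172799, -0.076075  ,  0.06529509]), array([ 0.57270773,  0.42149622,  0.4381642 , -0.54987173])) [-0.29208581 -0.44397211 -8.55585316]
```

View pics/s8.png

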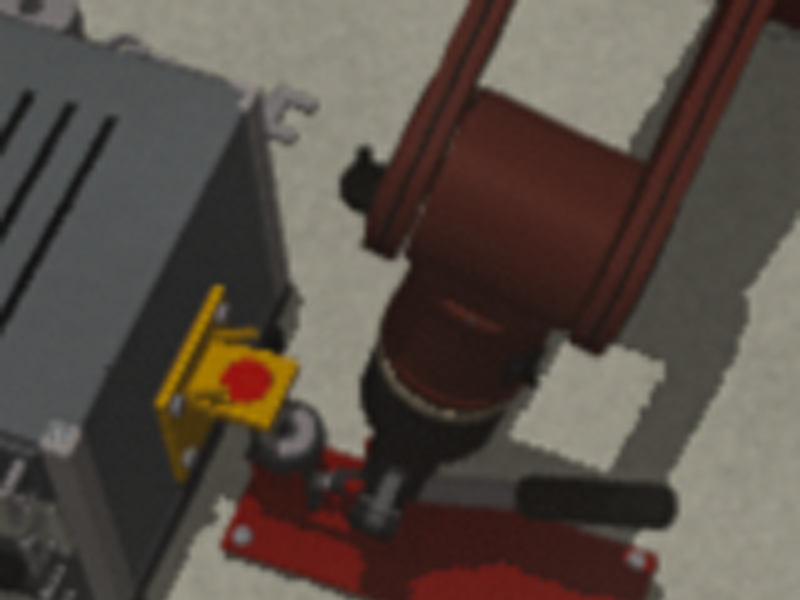

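Emit:
move_arm:
  targets:
    - [3,-0.5,9,0,0,0]
    - [3,-0.5,9,0,0,0]
    - [1,0,2,0,0,0]
    - [0,0,0,0,0,0]
    - [0,0,0,0,0,0]

```text
time_s: 8.72
eef_pos: [0.5617, -0.0976, 0.0635]
tool_rot: [0.573, 0.421, 0.439, -0.549]
ft_force: [0.1, -0.5, -9.1]
grip_width: 0.0352
```

```bash
python3 - <<'E'
from g import *
T,RT=goal((.5646,-.150),.010,-1.53,s0=(.5576,.1140))
rows(T,RT); rows(T-[0,0,.010],RT)
print(env.observe()["ft_force"], plane("scene",228.2,196,.102))
I=env.capture("scene")[:,:,::-1]; cv2.imwrite("pics/s9.png",cv2.resize(I[110:250,170:330],None,fx=5,fy=5,interpolation=cv2.INTER_CUBIC)[:600])
I=env.capture("wrist")[:,:,::-1]; cv2.imwrite("pics/w9.png",I)
E
```

```text
k 1 D [-0.0001  0.0003  0.0009] rot [0.002 0.001 0.   ]
[-1.0, -0.1, -0.1, 0.002, 0.001, 0.0]
k 1 D [-0.0001  0.0003 -0.0091] rot [0.002 0.001 0.   ]
[8.7, -0.1, -2.7, 0.002, 0.001, 0.0]
[ 0.11823157 -0.51184875 -9.10162861] [ 0.56282535 -0.12685729  0.102     ]
```

View pics/s9.png

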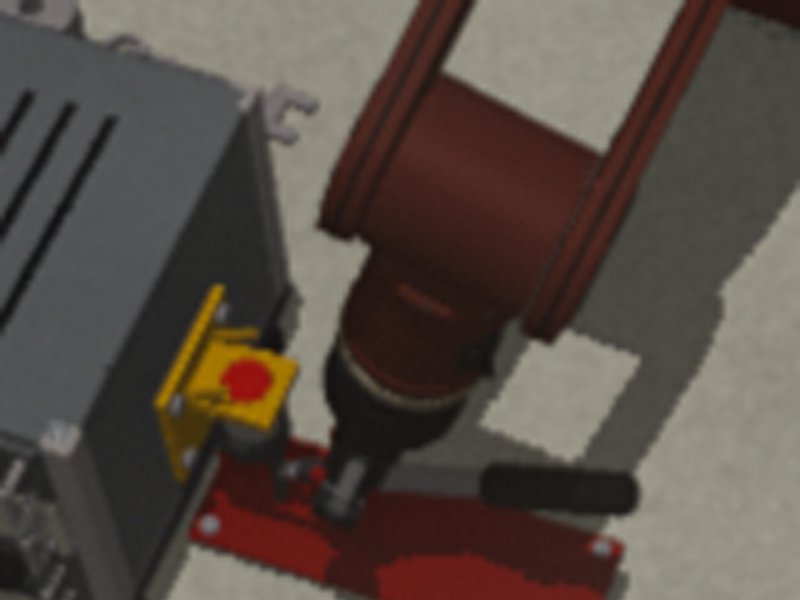

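The saddle is now under the tongue and nothing has touched the rack. Lowering.

Emit:
move_arm:
  targets:
    - [5,0,-1.5,0,0,0]
    - [4,0,-1,0,0,0]
    - [2,0,-0.5,0,0,0]
    - [0,0,0,0,0,0]
    - [0,0,0,0,0,0]

```text
time_s: 9.45
eef_pos: [0.5624, -0.097, 0.0548]
tool_rot: [0.574, 0.421, 0.438, -0.549]
ft_force: [0.3, -0.8, -7.7]
grip_width: 0.0353
```

```bash
python3 - <<'E'
from g import *
T,RT=goal((.5646,-.150),0,-1.53,s0=(.5576,.1140)); rows(T,RT); print(env.observe()["ft_force"])
E
```

```text
k 1 D [-0.0009 -0.0003 -0.0004] rot [ 0.002  0.002 -0.   ]
[0.4, -0.9, 0.1, 0.002, 0.002, -0.0]
[ 0.25207073 -0.81818143 -7.73222518]
```

Emit:
move_arm:
  targets:
    - [2,0,-0.5,0,0,0]
    - [1,0,0,0,0,0]
    - [0,0,0,0,0,0]

```text
time_s: 9.82
eef_pos: [0.5626, -0.0971, 0.0546]
tool_rot: [0.574, 0.42, 0.438, -0.55]
ft_force: [-0.9, -0.2, -7.3]
grip_width: 0.0353
```

```bash
python3 - <<'E'
from g import *
T,RT=goal((.5646,-.150),0,-1.53,s0=(.5576,.1140)); rows(T,RT); print(env.observe()["ft_force"])
I=env.capture("scene")[:,:,::-1]; cv2.imwrite("pics/sc10.png",I);cv2.imwrite("pics/s10.png",cv2.resize(I[130:250,190:340],None,fx=5,fy=5,interpolation=cv2.INTER_CUBIC)[:600])
E
```

```text
k 1 D [-0.0011 -0.0002 -0.0002] rot [0.002 0.003 0.001]
[0.2, -1.1, 0.1, 0.002, 0.003, 0.001]
[-0.85427333 -0.19873282 -7.33601014]
```

View pics/s10.png

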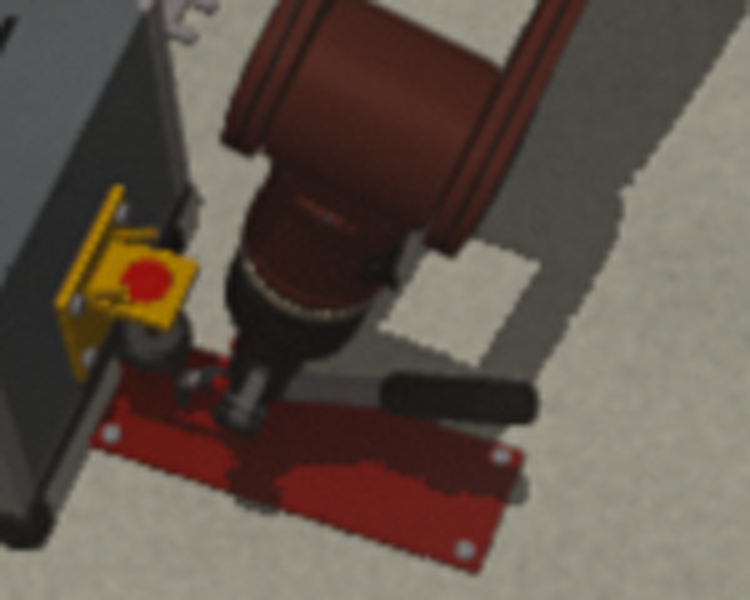

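Emit:
move_arm:
  targets:
    - [3,0,-0.5,0,0,0]
    - [3,0,-0.5,0,0,0]
    - [3,0,-0.5,0,0,0]

```text
time_s: 10.25
eef_pos: [0.5628, -0.0972, 0.0546]
tool_rot: [0.573, 0.419, 0.438, -0.551]
ft_force: [-15.7, 7.0, 20.9]
grip_width: 0.0352
```

Emit:
move_arm:
  targets:
    - [0,0,0,0,0,0]
    - [0,0,0,0,0,0]

```text
time_s: 10.5
eef_pos: [0.5631, -0.0971, 0.055]
tool_rot: [0.574, 0.419, 0.438, -0.551]
ft_force: [-0.9, -1.2, -6.0]
grip_width: 0.0353
```

Emit:
move_arm:
  targets:
    - [0,0,0,0,0,0]
    - [0,0,0,0,0,0]
    - [0,0,0,0,0,0]
    - [0,0,0,0,0,0]
  claw: 80

```text
time_s: 11.0
eef_pos: [0.5664, -0.0985, 0.0574]
tool_rot: [0.576, 0.42, 0.435, -0.55]
ft_force: [0.0, 0.5, -0.1]
grip_width: 0.0799
```

```bash
python3 - <<'E'
from g import *
I=env.capture("scene")[:,:,::-1]; cv2.imwrite("pics/sc11.png",I);cv2.imwrite("pics/s11.png",cv2.resize(I[130:250,190:340],None,fx=5,fy=5,interpolation=cv2.INTER_CUBIC)[:600])
I=env.capture("wrist")[:,:,::-1]; cv2.imwrite("pics/w11.png",I)
E
```

```text
(no output)
```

View pics/s11.png

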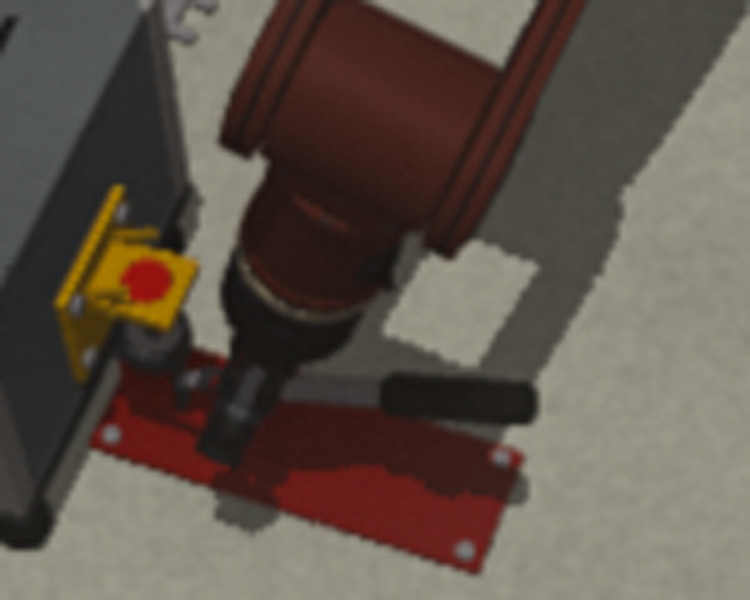

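View pics/w11.png

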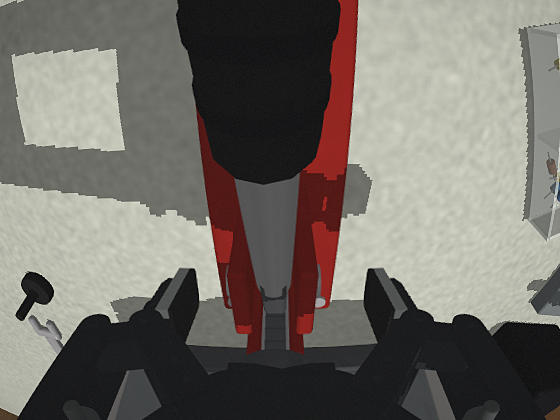

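```bash
python3 - <<'E'
from g import *
np.set_printoptions(precision=4,suppress=True)
C=lambda x,y,z=.008: plane("scene",x/5+190,y/5+130,z)
def f(a,r1,r2,name):
    d=(a-r1); yaw=np.arctan2(d[1],d[0]); jx=np.array([np.cos(yaw),np.sin(yaw)])
    print(name,"yaw",yaw,"len",np.linalg.norm(d),np.linalg.norm(r1-r2),"saddle",((a+r2)/2)[:2]+.0875*jx)
f(C(94,445),C(478,573),C(523,455),"edges")
f(C(110,433,.011),C(465,549,.011),C(501,456,.011),"bolts")
# reference: same method on initial image where saddle known (.5576,.114)
D=lambda x,y,z=.008: plane("scene",x/5.6+280,y/5.6+160,z)
f(D(125,535),D(553,388),D(490,265),"init edges") 
p,q=pose(); R=RM(q); rows(p+[0,0.03,.11],R,1); rows(p+R.apply([-.12,0,0]),R,1)
E
```

```text
edges yaw -1.5321889881715678 len 0.2396640275968084 0.08052585828821138 saddle [ 0.5678 -0.1465]
bolts yaw -1.5270299980445012 len 0.2214136551572953 0.06363846911339333 saddle [ 0.567 -0.149]
init edges yaw -0.8290542372811454 len 0.23976105713699747 0.07763072964320769 saddle [0.563  0.1167]
k 1 D [0.   0.03 0.11] rot [0. 0. 0.]
[-114.0, 1.7, 0.6, 0.0, 0.0, 0.0]
k 1 D [-0.0018  0.0321  0.1156] rot [0. 0. 0.]
[-120.0, 0.0, -0.0, 0.0, 0.0, 0.0]
```

Emit:
move_arm:
  targets:
    - [-20,-2,0,0,0,0]
    - [-40,0,0,0,0,0]
    - [-50,0,0,0,0,0]
    - [-30,0,0,0,0,0]
    - [0,0,0,0,0,0]

```text
time_s: 11.72
eef_pos: [0.5619, -0.0587, 0.2013]
tool_rot: [0.576, 0.421, 0.435, -0.549]
ft_force: [1.0, 0.9, 0.3]
grip_width: 0.0796
```

```bash
python3 - <<'E'
from g import *
P=pose(); print(P); np.save("pw12.npy",np.r_[P[0],P[1]])
for n in ["wrist","scene","side"]: cv2.imwrite(f"pics/{n}12.png",env.capture(n)[:,:,::-1])
E
```

```text
(array([ 0.56194581, -0.0586582 ,  0.2013272 ]), array([ 0.5760631 ,  0.42110194,  0.43481477, -0.54932739]))
```

View pics/wrist12.png

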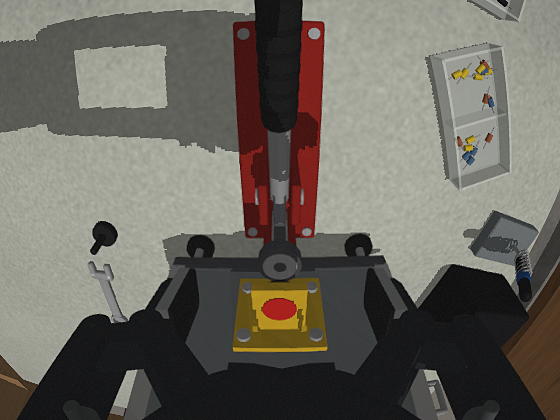

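View pics/side12.png

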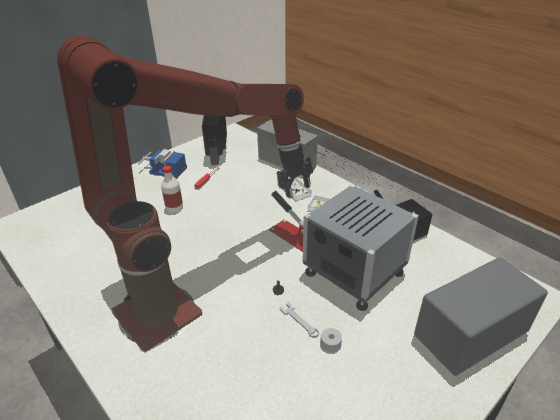

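```bash
python3 - <<'E'
from g import *
np.set_printoptions(precision=4,suppress=True)
w=np.load("pw12.npy"); P=(w[:3],w[3:])
print("saddle",plane("wrist",280,264.5,.091,pose=P),"spot",plane("wrist",279,309.5,.147,pose=P))
yaw=-1.53; jx=np.array([np.cos(yaw),np.sin(yaw)]); s=np.array([.5645,-.149]); o=s-.06*jx
print("origin",o,"grip up",o-.126*jx,"grip down",o-.140*jx)
for u,v in[(261,115),(297,115)]: print(plane("wrist",u,v,.11,pose=P))
E
```

```text
saddle [ 0.5653 -0.1538  0.091 ] spot [ 0.5641 -0.1529  0.147 ]
origin [ 0.5621 -0.089 ] grip up [0.5569 0.0368] grip down [0.5563 0.0508]
[ 0.5467 -0.0063  0.11  ]
[ 0.5703 -0.0053  0.11  ]
```

```bash
cat >> g.py <<'E'
jx=np.array([np.cos(-1.53),np.sin(-1.53),0]); O=np.array([.5621,-.089,0])
def hp(r,z): 
    a=O-r*jx; a[2]=z; return a
R0=want(-1.53,0)
E
python3 - <<'E'
from g import *
rows(hp(.128,.20),R0)
E
```

```text
k 2 D [-0.0026  0.0981  0.0036] rot [0.   0.27 0.  ]
[-14.8, 0.7, -46.8, 0.0, 0.135, 0.0]
[-8.4, 0.7, -48.4, 0.0, 0.135, 0.0]
```

Emit:
move_arm:
  targets:
    - [-12,0.5,-31,0,0.09,0]
    - [-8,0.5,-32,0,0.09,0]
    - [-5,0.5,-32,0,0.09,0]
    - [0,0,0,0,0,0]
  claw: 0

```text
time_s: 12.38
eef_pos: [0.552, 0.0405, 0.1961]
tool_rot: [0.504, 0.489, 0.515, -0.492]
ft_force: [0.1, -0.1, -1.0]
grip_width: 0.0065
```

```bash
python3 - <<'E'
from g import *
P=pose(); print(P,env.observe()["joints"].round(3)); rows(hp(.128,.165),R0)
for n in ["wrist","scene"]: cv2.imwrite(f"pics/{n}13.png",env.capture(n)[:,:,::-1])
E
```

```text
(array([0.55204772, 0.04047856, 0.19609229]), array([ 0.50353995,  0.48872769,  0.5154455 , -0.49184215])) [-0.074  0.09   1.74   0.008  1.327 -0.114]
k 1 D [ 0.0048 -0.0016 -0.0311] rot [-0.002 -0.009  0.015]
[31.0, 5.2, 2.1, -0.002, -0.009, 0.015]
```

View pics/wrist13.png

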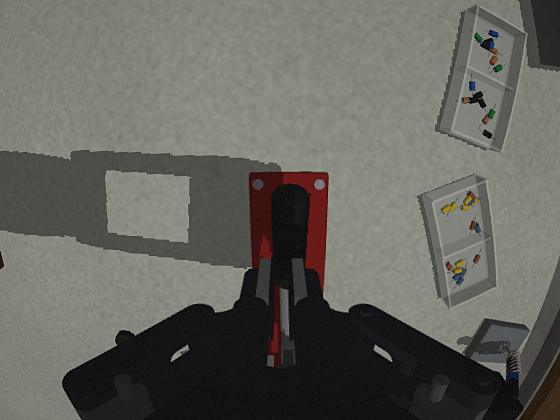

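The handle axis shows at about column 289, against fingertips at 281, so I'll shift by about 5 mm.

Emit:
move_arm:
  targets:
    - [12,5,1,0,-0.009,0.014]
    - [12,0,1,0,0,0]
    - [0,0,0,0,0,0]
  claw: 0

```text
time_s: 12.85
eef_pos: [0.5559, 0.0355, 0.1692]
tool_rot: [0.51, 0.488, 0.509, -0.493]
ft_force: [1.0, -0.1, -0.1]
grip_width: -0.0003
```

```bash
python3 - <<'E'
from g import *
P=pose(); print(P,env.observe()["grip_width"],env.observe()["ft_force"]); rows(hp(.128,.155),R0)
for n in ["wrist","scene"]: cv2.imwrite(f"pics/{n}14.png",env.capture(n)[:,:,::-1])
E
```

```text
(array([0.55587471, 0.03550213, 0.16915488]), array([ 0.50974491,  0.48803445,  0.50877862, -0.49307891])) -0.0002840248189996814 [ 0.99874317 -0.06975973 -0.14508178]
k 1 D [ 0.001   0.0034 -0.0142] rot [-0.003  0.006  0.004]
[14.1, 1.2, -3.4, -0.003, 0.006, 0.004]
```

View pics/wrist14.png

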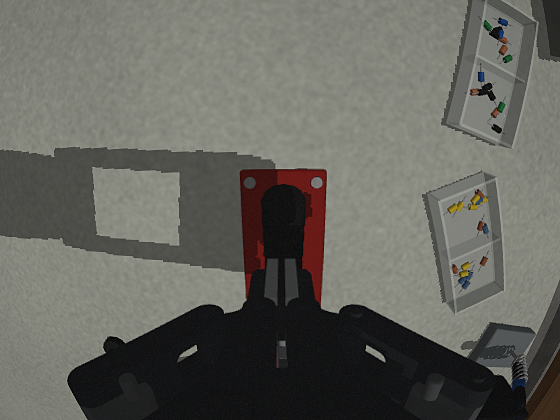

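Emit:
move_arm:
  targets:
    - [10,1,-3,0,0.005,0.004]
    - [10,0,-3,0,0,0]
    - [10,0,-4,0,0,0]
    - [10,0,-3,0,0,0]
    - [10,0,-2,0,0,0]
    - [10,0,-1.5,0,0,0]

```text
time_s: 13.7
eef_pos: [0.5594, 0.0545, 0.1102]
tool_rot: [0.511, 0.493, 0.508, -0.488]
ft_force: [-1.5, 2.8, 5.1]
grip_width: -0.0001
```

```bash
python3 - <<'E'
from g import *
P=pose(); print(P,env.observe()["ft_force"]); d=P[0]-O; print("r",-d@jx,"lat",d@np.array([-jx[1],jx[0],0])); rows(hp(.140,.083),R0)
for n in ["wrist","scene"]: cv2.imwrite(f"pics/{n}15.png",env.capture(n)[:,:,::-1])
I=cv2.imread("pics/scene15.png"); cv2.imwrite("pics/s15.png",cv2.resize(I[130:250,190:340],None,fx=5,fy=5,interpolation=cv2.INTER_CUBIC)[:600])
E
```

```text
(array([0.55937959, 0.05450649, 0.11015858]), array([ 0.51101644,  0.49259251,  0.50771092, -0.48830773])) [-1.54059073  2.82472469  5.1046701 ]
r 0.14349803282473064 lat 0.0031347684568196845
k 1 D [-0.003  -0.0036 -0.0272] rot [-0.003 -0.001 -0.008]
[27.1, -3.3, 3.5, -0.003, -0.001, -0.008]
```

View pics/wrist15.png

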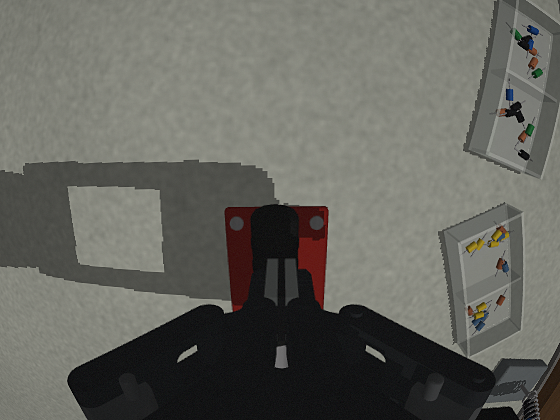

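View pics/s15.png

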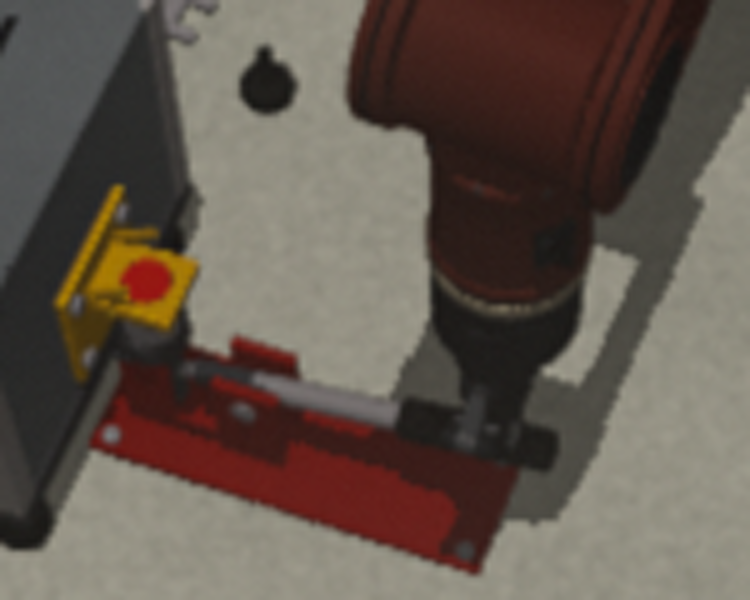

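The handle is part-way down and the jack has not shifted. Continuing to the stop, with a small lateral correction.

Emit:
move_arm:
  targets:
    - [10,-2,1,0,0,-0.005]
    - [10,-1,1,0,0,0]
    - [10,-1,0,0,0,0]
    - [8,-1,0,0,0,0]
    - [8,0,0,0,0,0]

```text
time_s: 14.42
eef_pos: [0.5598, 0.0544, 0.0776]
tool_rot: [0.512, 0.493, 0.508, -0.487]
ft_force: [-33.9, 1.0, 67.4]
grip_width: -0.0002
```

```bash
cat > chk.py <<'E'
from g import *
import sys
n=sys.argv[1]
P=pose(); print(P[0],env.observe()["ft_force"].round(1)); d=P[0]-O; print("r",-d@jx,"lat",d@np.array([-jx[1],jx[0],0])); 
cv2.imwrite(f"pics/w{n}.png",env.capture("wrist")[:,:,::-1]); I=env.capture("scene")[:,:,::-1]; cv2.imwrite(f"pics/sc{n}.png",I)
cv2.imwrite(f"pics/s{n}.png",cv2.resize(I[100:250,170:340],None,fx=4.4,fy=4,interpolation=cv2.INTER_CUBIC))
I=env.capture("side")[:,:,::-1]; cv2.imwrite(f"pics/si{n}.png",cv2.resize(I[160:310,250:430],None,fx=4,fy=4,interpolation=cv2.INTER_CUBIC))
E
python3 chk.py 16
```

```text
[0.55976194 0.0543856  0.0776082 ] [-33.9   1.   67.4]
r 0.1433616509199477 lat 0.0035118645375209695
```

View pics/s16.png

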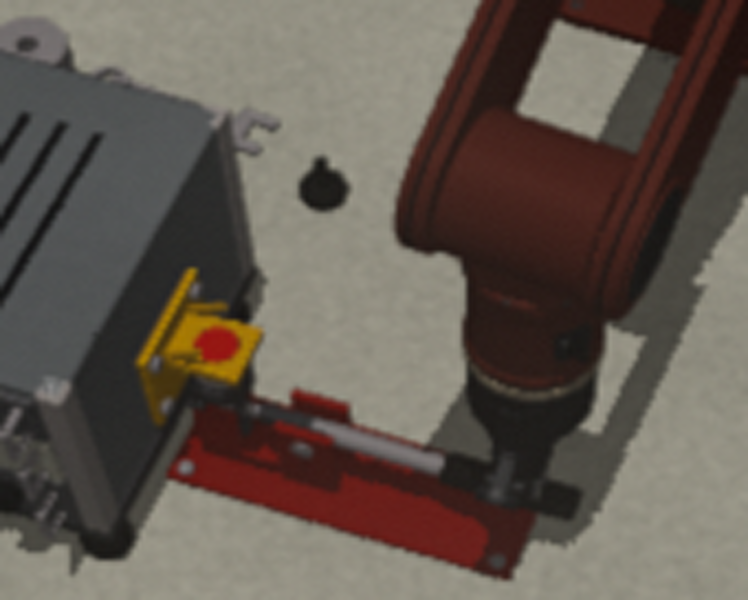

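View pics/w16.png

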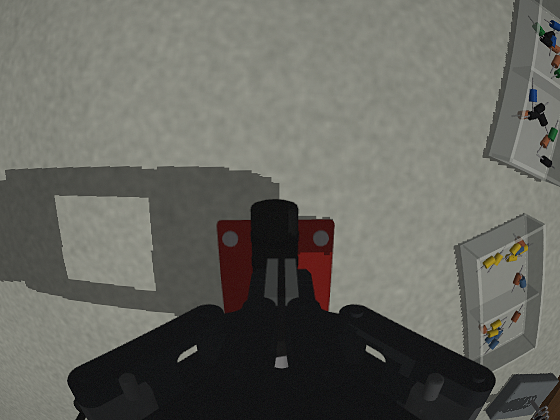

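The handle is on its stop, but the force is more than needed (67 N), and the jack has not moved. I'll ease off and raise the handle along its arc.

Emit:
move_arm:
  targets:
    - [0,0,0,0,0,0]
    - [-12,0,0,0,0,0]
    - [-15,0,2,0,0,0]
    - [-15,-1,4,0,0,0]
    - [-20,-2,5,0,0,0]
    - [-20,0,3,0,0,0]
    - [0,0,0,0,0,0]

```text
time_s: 15.45
eef_pos: [0.5565, 0.0376, 0.1688]
tool_rot: [0.513, 0.493, 0.507, -0.487]
ft_force: [0.7, -0.2, -0.1]
grip_width: 0.0003
```

```bash
python3 chk.py 17; python3 -c "
from g import *
rows(hp(.130,.158),R0)"
```

```text
[0.55648835 0.03761438 0.16879003] [ 0.7 -0.2 -0.1]
r 0.1267379044948464 lat -0.0004430139679385825
k 1 D [ 0.0021  0.0028 -0.008 ] rot [-0.     0.    -0.006]
[8.0, 2.1, -2.7, -0.0, 0.0, -0.006]
```

View pics/s17.png

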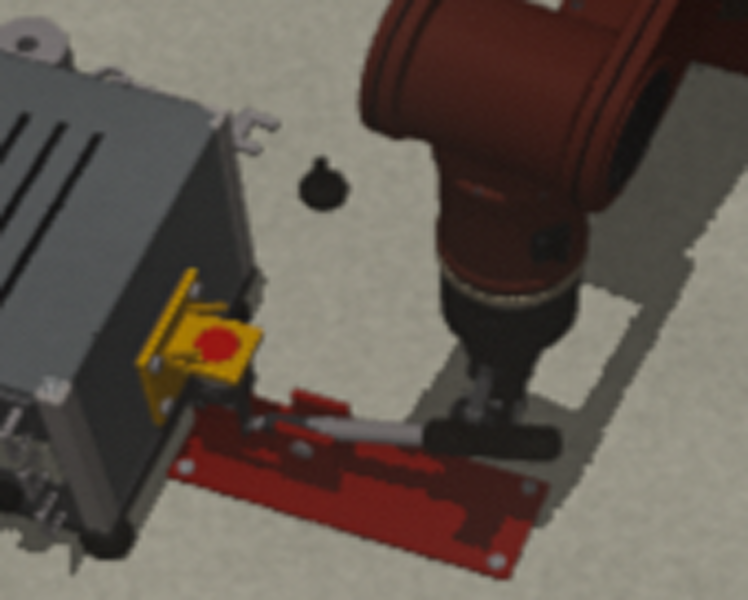

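View pics/w17.png

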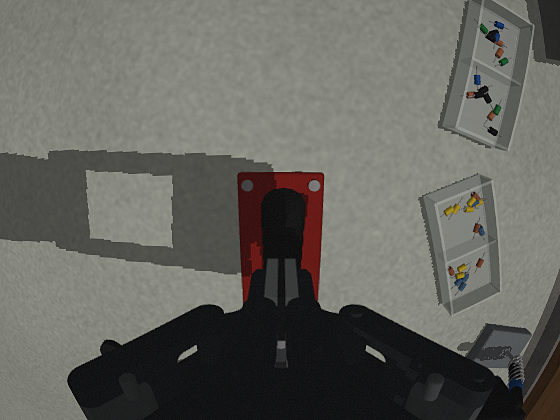

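Emit:
move_arm:
  targets:
    - [10,0,-2,0,0,0]
    - [12,-0.5,-3,0,0,0]
    - [12,-0.5,-3,0,0,0]
    - [12,-0.5,-3,0,0,0]
    - [12,-0.5,-2,0,0,0]
    - [12,-0.5,-1,0,0,0]
    - [12,-0.5,0,0,0,0]

```text
time_s: 16.48
eef_pos: [0.5533, 0.0572, 0.0801]
tool_rot: [0.511, 0.493, 0.509, -0.486]
ft_force: [-8.8, 3.4, 38.8]
grip_width: -0.0002
```

```bash
python3 chk.py 18
```

```text
[0.55329582 0.05716224 0.08010248] [-8.8  3.4 38.8]
r 0.14639970031420457 lat -0.00283563038235295
```

View pics/s18.png

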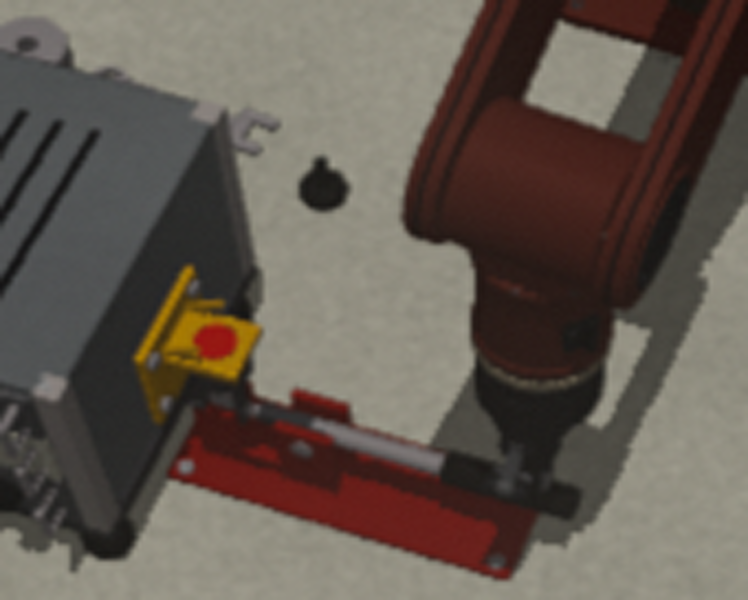

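The rack has started to lift: the spot moved up by about 0.75 px, which is only a few mm. I'll do a third stroke, raising slowly first.

Emit:
move_arm:
  targets:
    - [-4,0,0,0,0,0]
    - [-8,0,1,0,0,0]
    - [-10,0.5,2,0,0,0]
    - [-12,0.5,3,0,0,0]
    - [-15,1,4,0,0,0]
    - [-15,1,5,0,0,0]
    - [-18,1,4,0,0,0]
    - [-5,0,1,0,0,0]

```text
time_s: 17.62
eef_pos: [0.5567, 0.0354, 0.1725]
tool_rot: [0.511, 0.492, 0.51, -0.486]
ft_force: [0.0, 0.2, -0.2]
grip_width: -0.0002
```

```bash
python3 chk.py 19; python3 -c "
from g import *
rows(hp(.130,.158),R0)"
```

```text
[0.55668638 0.03538461 0.17249509] [ 0.   0.2 -0.2]
r 0.12450191132242332 lat -0.00033609253685808974
k 1 D [ 0.0011  0.0051 -0.0125] rot [ 0.002 -0.004 -0.005]
[12.6, 1.3, -5.0, 0.002, -0.004, -0.005]
```

View pics/s19.png

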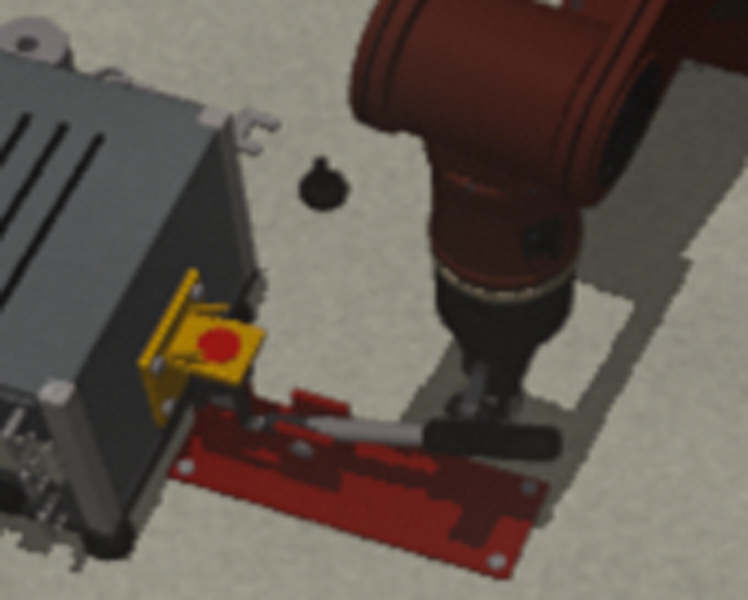

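View pics/w19.png

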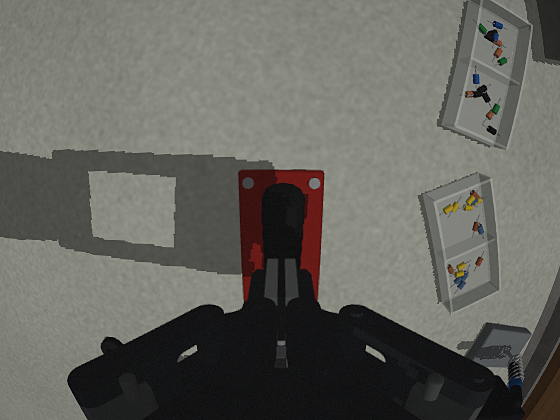

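Emit:
move_arm:
  targets:
    - [12,0,-4,0,0,-0.005]
    - [12,-0.5,-3,0,0,0]
    - [12,0,-3,0,0,0]
    - [12,0,-3,0,0,0]
    - [12,0,-1,0,0,0]
    - [12,0,0,0,0,0]
    - [12,0,0,0,0,0]

```text
time_s: 18.65
eef_pos: [0.5559, 0.0582, 0.0861]
tool_rot: [0.509, 0.493, 0.514, -0.485]
ft_force: [-3.5, 5.3, 12.3]
grip_width: -0.0002
```

```bash
python3 chk.py 20
```

```text
[0.55588124 0.05820363 0.08606641] [-3.5  5.3 12.3]
r 0.14733478352816665 lat -0.0002098885872181301
```

View pics/s20.png

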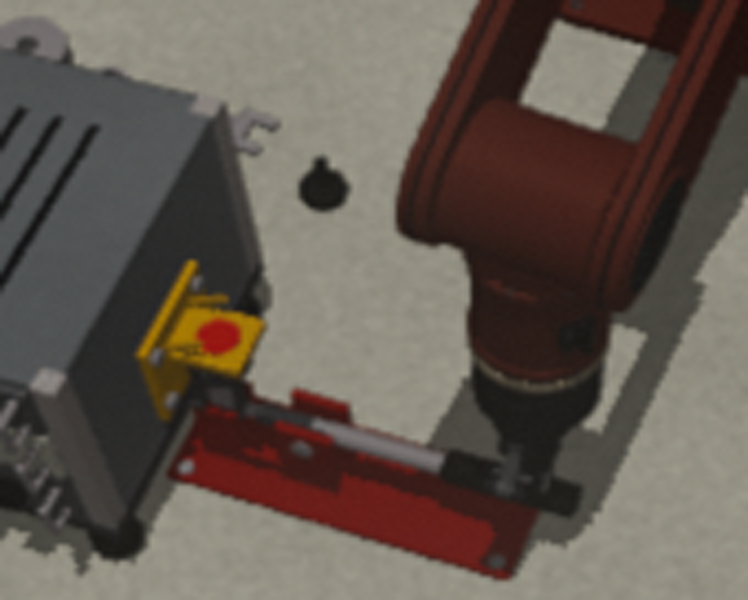

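View pics/si20.png

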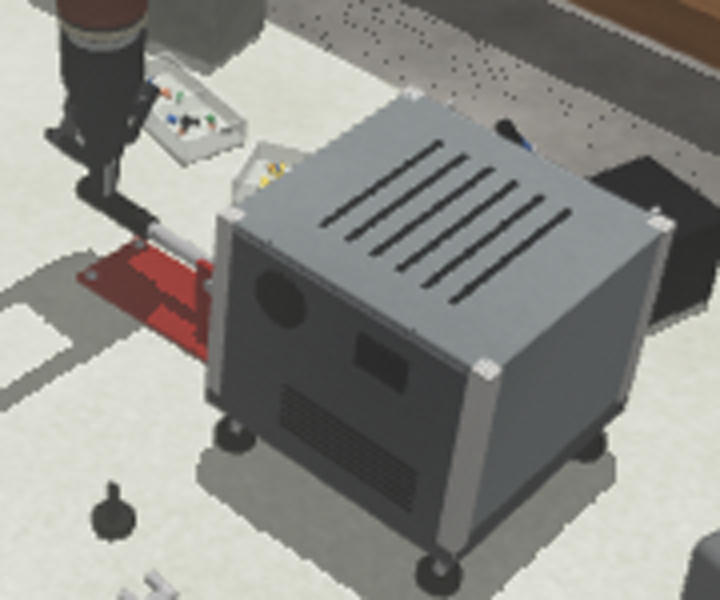

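The rack is visibly tilted, with its lug-side foot off the bench. TCP z is 86 mm against about 80 at the stop, so I'll press the last part.

Emit:
move_arm:
  targets:
    - [8,0,1,0,0,0]
    - [7,0,1,0,0,0]
    - [5,0,0.5,0,0,0]

```text
time_s: 19.18
eef_pos: [0.5566, 0.0589, 0.0788]
tool_rot: [0.508, 0.491, 0.516, -0.484]
ft_force: [-25.8, -2.0, 51.7]
grip_width: -0.0002
```

```bash
python3 chk.py 21
```

```text
[0.55660567 0.05891768 0.0787727 ] [-25.8  -2.   51.7]
r 0.1480186908916676 lat 0.0005430618217352849
```

Emit:
move_arm:
  targets:
    - [2.5,0,0,0,0,0]
    - [2.5,0,0,0,0,0]

```text
time_s: 19.58
eef_pos: [0.5562, 0.0588, 0.0812]
tool_rot: [0.509, 0.49, 0.516, -0.485]
ft_force: [-10.9, -2.2, 25.4]
grip_width: 0.0002
```

```bash
python3 chk.py 22; python3 -c "
from g import *
import time
# lift estimate: near/far roof points, spot
im=cv2.imread('pics/sc22.png')[:,:,::-1].astype(int); r,g,b=im[...,0],im[...,1],im[...,2]
m=((r>110)&(g<60)&(b<60)); m[:, :200]=0; m[:,240:]=0; m[:165]=0; m[205:]=0
v,u=np.nonzero(m); print('spot',u.mean(),v.mean(),len(u))
for z in (.147,.157,.167): print(plane('scene',u.mean(),v.mean(),z).round(4))
"
```

```text
[0.55616806 0.05879667 0.08117307] [-10.9  -2.2  25.4]
r 0.14791562626890642 lat 0.00010088410237809112
spot 219.21666666666667 183.43333333333334 60
[ 0.5583 -0.1516  0.147 ]
[ 0.5634 -0.1481  0.157 ]
[ 0.5685 -0.1445  0.167 ]
```

View pics/si22.png

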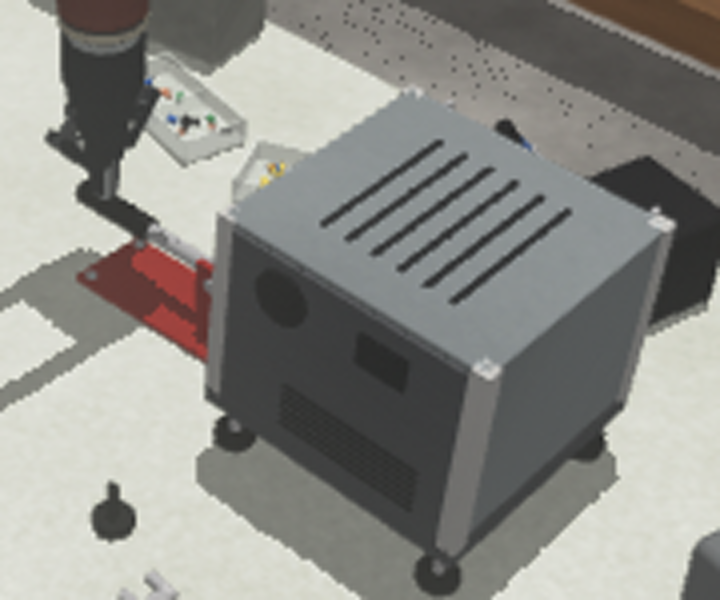

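View pics/w22.png

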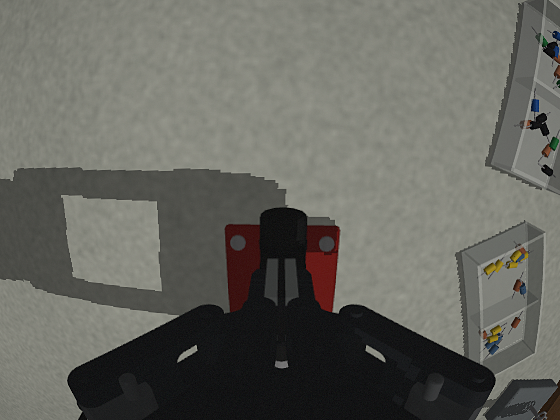

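Taking the lug spot at unchanged x gives about 12 mm of lug lift, or roughly 9–10 mm at the feet. I'll check that on two roof corners, before and after.

```bash
python3 - <<'E'
from h import *
a=cv2.imread("pics/side12.png"); s=env.capture("side")[:,:,::-1].copy(); cv2.imwrite("pics/side23.png",s)
b=cv2.imread("pics/scene12.png"); c=cv2.imread("pics/sc22.png")
g=lambda i:cv2.cvtColor(i,cv2.COLOR_BGR2GRAY).astype(np.float32)
def track(A,B,x,y,w=7):
    T=cv2.matchTemplate(g(B)[y-w-8:y+w+9,x-w-8:x+w+9],g(A)[y-w:y+w+1,x-w:x+w+1],cv2.TM_CCOEFF_NORMED)
    _,m,_,l=cv2.minMaxLoc(T); u,v=l
    fx=fy=0
    if 0<u<16 and 0<v<16:
        f=lambda p,q,r:(p-r)/(2*(p-2*q+r)); fx=f(T[v,u-1],T[v,u],T[v,u+1]); fy=f(T[v-1,u],T[v,u],T[v+1,u])
    return (u-8+fx,v-8+fy,m)
pts={"roof near-lug":((221,129),(308,214)),"roof far":((140,105),(371,253))}
for k,(p,q) in pts.items():
    d1=track(b,c,*p); d2=track(a,s,*q); 
    X0,e0=tri(ray("scene",*p),ray("side",*q)); X1,e1=tri(ray("scene",p[0]+d1[0],p[1]+d1[1]),ray("side",q[0]+d2[0],q[1]+d2[1]))
    print(k,np.round(d1,2),np.round(d2,2),X0.round(4),round(e0,4),"dX",(X1-X0).round(4))
print("foot lug side", track(a,s,309,271,6)," far foot",track(a,s,362,304,6))
f0=plane("side",309,271,.02); 
for dz in(0,.005,.010,.015): print(dz,proj("side",f0+[0,0,dz])-[309,271])
E
```

```text
roof near-lug [-1.44 -2.83  0.87] [ 0.19 -2.68  0.93] [ 0.4581 -0.189   0.2456] 0.0115 dX [-0.0002 -0.002   0.0113]
roof far [-0.17 -0.08  0.96] [0.36 0.27 0.95] [ 0.4631 -0.4291  0.2405] 0.0056 dX [-0.0001 -0.001  -0.0003]
foot lug side (np.float32(-1.8919077), np.float32(-3.5915873), 0.9357290267944336)  far foot (np.float32(-2.4039521), np.float32(-1.7371345), 0.8757420778274536)
0 [0. 0.]
0.005 [ 0.04190101 -1.0814891 ]
0.01 [ 0.08396812 -2.16726508]
0.015 [ 0.1262023  -3.25735349]
```

Side and scene views agree. The lug-side roof corner rose 11.3 mm, which is about 10 mm at the feet, and the far corner rose 0. I'll check that the hold is steady and hand in.

```bash
python3 - <<'E'
from g import *
s=env.observe(); print(s["time_s"],s["eef_pos"],s["ft_force"]); print(env.hand_in())
s=env.observe(); print(s["time_s"],s["eef_pos"],s["ft_force"])
E
```

```text
19.775 [0.55623149 0.05877583 0.08084945] [-12.96998347  -3.20104633  29.63528495]
the job is handed in; nothing more can be done
None
the job is handed in; nothing more can be done
```

I handed the job in at 19.8 s with the jack handle held fully down and the lug side of the rack raised about 10 mm at its feet. The hand-in gives no verdict, so these are only my own measurements.

- **Placing:** I gripped the jack by its fork, carried it to the lug and set it flat. In the wrist view the saddle was within about 2 mm of straight under the red spot; the scene-camera estimates put it within about 5 mm. Both are inside the 12 mm limit.
- **Pumping:** I made three full strokes with closed fingertips. The jack base did not move during them. The first stroke bottomed out at 67 N, harder than it needed, so I pressed more gently after that.
- **Final lift:** The lug-side roof corner rose 11.3 mm, which works out to about 10 mm at the feet. The far corner did not rise, and the rack moved about 1–2 mm sideways.
- **Holding force:** The arm was pressing the handle against its stop with about 30 N, plus about 13 N sideways from friction.

**Checks that failed or disagreed:**
- My direct pixel tracking of the feet was inconsistent, showing the far foot moving when its roof corner did not. I relied on the roof corners and the spot instead.
- The two camera rays for the lug-side roof corner missed each other by 11.5 mm, so only its change in height is reliable, not its exact position.
- I did not measure the gap between saddle and pad again after the last stroke; the spot had shifted only about 2 mm by then.

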